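# Get the check vials out from behind the sample jars

### The job

Two vials stand behind two tall sample jars on the storage rack. First move both jars aside onto the green mat, then, while they wait there, take the two vials out and lower each one upright into the pot of its cap's colour; you cannot know how high the padding in a pot is, so lower until you feel the vial touch, without dropping it or pressing it down hard. Finally put each jar back exactly where it stood on the rack, upright; do not tip anything over and leave the flask and the beaker alone.

Things in the scene. Friction and masses are not known exactly. Their poses are not given: they have to be found in the camera images.
- jar_amber_center (a point): jar of amber glass with a white cap, loose, 250 g, on the rack in front of the vials at the start. Upright: round body 52 mm across, 104 mm high, neck, then the cap, 38 mm across, from 116 to 150 mm above the foot; pick it up by the cap. This point: on its axis, 75 mm above its foot; z is the jar's axis.
- jar_green_center (a point): jar of green glass with a black cap, loose, 250 g, on the rack in front of the vials at the start. Upright: round body 52 mm across, 104 mm high, neck, then the cap, 38 mm across, from 116 to 150 mm above the foot; pick it up by the cap. This point: on its axis, 75 mm above its foot; z is the jar's axis.
- vial_blue_center (a point): clear sample vial with a blue cap, loose, 60 g, on the rack behind the jars at the start. Plain upright cylinder 28 mm across, 90 mm high; the cap is its top 24 mm. This point: on its axis, 45 mm above its foot; z is the vial's axis. The rack's wall is about 13 mm behind its side.
- vial_orange_center (a point): clear sample vial with a orange cap, loose, 60 g, on the rack behind the jars at the start. Plain upright cylinder 28 mm across, 90 mm high; the cap is its top 24 mm. This point: on its axis, 45 mm above its foot; z is the vial's axis. The rack's wall is about 13 mm behind its side.
- pot_blue: opaque round blue pot, open on top, fixed: 82 mm across outside, 74 mm inside, rim 58 mm above the bench. Origin: centre of its underside, on the bench; z up. Inside is a grey foam pad of unknown height, giving way above 12 N: the surface a vial comes to stand on is 14 to 38 mm above the bench, different in each pot.
- pot_orange: opaque round orange pot, open on top, fixed: 82 mm across outside, 74 mm inside, rim 58 mm above the bench. Origin: centre of its underside, on the bench; z up. Inside is a grey foam pad of unknown height, giving way above 12 N: the surface a vial comes to stand on is 14 to 38 mm above the bench, different in each pot.
- rack: grey rack, fixed: base 6 mm thick, 125 (x) by 180 mm (y), a clear wall along its +x edge (away from the robot), top 76 mm above the bench; other sides open. Origin on the bench, mid-base; +x to the wall, y along the rows. Start, in its frame: jars at x -24, vials at x +26, each y +40 or -40 mm, within 5 mm; which is left or right varies.
- mat: green mat, fixed, 140 mm (x) by 190 mm (y) and 3 mm thick, empty at the start: the side area for the two jars. Origin at the centre of its underside, on the bench; z up.
- flask_center (a point): centre (38 mm above its foot) of a small conical glass flask, 60 mm across its foot, 77 mm high, loose: a bystander, leave it alone
- beaker_center (a point): centre (35 mm above its foot) of a small white ceramic beaker, 56 mm across, 70 mm high, loose: a bystander, leave it alone
Not all that is in view belongs to the job. What is shaped like the part that bears jar_amber_center but purple is not meant.

How it is judged:
On the way, in this order (a step that is already met when the one before it is completed fails the run):
1. both jars stand on the green mat while both vials are still in their places on the rack (x of jar_amber_center in the frame of mat between -0.055 and 0.055 m and y of jar_amber_center in the frame of mat between -0.08 and 0.08 m and height (world z) of each of jar_amber_center, jar_green_center below 0.085 m and angle between each of jar_amber_center, jar_green_center's own z axis and vertical below 0.1 rad and x of jar_green_center in the frame of mat between -0.055 and 0.055 m and y of jar_green_center in the frame of mat between -0.08 and 0.08 m and distance of each of vial_blue_center, vial_orange_center from where it was at the start of the episode below 0.03 m), for 0.2 s.
2. each vial stands upright in the pot of its colour, let go, while both jars still stand on the mat (x of jar_amber_center in the frame of mat between -0.055 and 0.055 m and y of jar_amber_center in the frame of mat between -0.08 and 0.08 m and height (world z) of each of jar_amber_center, jar_green_center below 0.085 m and angle between each of jar_amber_center, jar_green_center's own z axis and vertical below 0.1 rad and x of jar_green_center in the frame of mat between -0.055 and 0.055 m and y of jar_green_center in the frame of mat between -0.08 and 0.08 m and horizontal distance between vial_blue_center and pot_blue below 0.028 m and height (world z) of each of vial_blue_center, vial_orange_center below 0.09 m and angle between each of vial_blue_center, vial_orange_center's own z axis and vertical below 0.15 rad and horizontal distance between vial_orange_center and pot_orange below 0.028 m and contact force between each of vial_blue, vial_orange and the fingers below 0.05 N), for 0.2 s.
At the end, for the whole second after the job is handed in: Each jar stands upright (within 0.1 rad) within 15 mm of where it stood at the start; each vial stands upright (within 0.15 rad) inside the pot of its cap's colour (within 28 mm of the pot's axis, its centre lower than 90 mm above the bench); all four are released and at rest (distance of each of jar_amber_center, jar_green_center from where it was at the start of the episode below 0.015 m and angle between each of jar_amber_center, jar_green_center's own z axis and vertical below 0.1 rad and horizontal distance between vial_blue_center and pot_blue below 0.028 m and height (world z) of each of vial_blue_center, vial_orange_center below 0.09 m and angle between each of vial_blue_center, vial_orange_center's own z axis and vertical below 0.15 rad and horizontal distance between vial_orange_center and pot_orange below 0.028 m and linear speed of each of jar_amber, jar_green, vial_blue, vial_orange below 0.02 m/s and contact force between each of jar_amber, jar_green, vial_blue, vial_orange and the fingers below 0.05 N); the robot touches nothing.
It fails at once if a vial is dropped into a pot (falls faster than 0.5 m/s inside it) ((horizontal distance between vial_blue_center and pot_blue below 0.035 m and height (world z) of vial_blue_center below 0.1 m and linear speed of vial_blue above 0.5 m/s) or (horizontal distance between vial_blue_center and pot_orange below 0.035 m and height (world z) of vial_blue_center below 0.1 m and linear speed of vial_blue above 0.5 m/s) or (horizontal distance between vial_orange_center and pot_blue below 0.035 m and height (world z) of vial_orange_center below 0.1 m and linear speed of vial_orange above 0.5 m/s) or (horizontal distance between vial_orange_center and pot_orange below 0.035 m and height (world z) of vial_orange_center below 0.1 m and linear speed of vial_orange above 0.5 m/s)).
It fails at once if a vial is pressed against a pot or its pad with more than 40 N (contact force between any of vial_blue, vial_orange and pot_blue above 40 N or contact force between any of vial_blue, vial_orange and pot_orange above 40 N).
It fails at once if a jar or vial is tipped by more than 0.6 rad (angle between any of jar_amber_center, jar_green_center, vial_blue_center, vial_orange_center's own z axis and vertical above 0.6 rad).
It fails at once if the flask or the beaker is moved by more than 30 mm (distance of any of flask_center, beaker_center from where it was at the start of the episode above 0.03 m).
It also fails if it takes over 144 s, if anything falls off the work surface, if the arm or the gripper's body presses on something with over 40 N, if the wrist force passes 120 N, or if a joint passes its speed limit or range.

### The arm

A 7-joint arm with a two-finger parallel gripper is mounted at the origin on the work surface. World frame = base frame: x ahead of the robot, y to its left, z up, the work surface at z = 0. Lengths are in m, angles in rad, forces in N, time in s.
With the tool pointing down it reaches from about 0.425 to 1.025 m from the base axis. Payload 3.6 kg.
Tool frame: the origin (TCP) lies midway between the tips of the shut fingers; the grasp point (between the pads) lies 19 mm behind it; z points along the fingers, y is the line along which they close (so a half turn about z gives the same grasp; the last joint's range is limited). The gripper opens to 85 mm and grips with 20 to 120 N. Pads are 22 mm wide; open, the fingers measure 114 mm over their backs; the gripper's body (76 mm by 85 mm) begins 54 mm behind the grasp point. The pads swing forward as they close: fully open they stand 13 mm farther back than shut.
Start: joints at [-1.206, 0.591, 0.048, 1.609, -0.033, 0.943, -0.034], TCP at [0.321, 0.65, 0.231] pointing down, gripper open.
Joint ranges: [-2.69, 2.69], [-0.47, 2.24], [-1.27, 1.36], [0.19, 2.51], [-1.53, 4.68], [0.08, 2.07], [-3.09, 3.09]. Speed limits (rad/s): [2.57, 2.57, 3.14, 3.14, 3.14, 3.14, 3.14].

### API

Orientations are given as a unit quaternion [w, x, y, z].
In Python, from bench import manip, viewer gives the robot as it stands.
- The arm moves only by the tool move_arm, never from a script. Its argument "motion" is a list of rows, each an object with "claw": the gripper's target within -1 to 1 (fully open at 1, half-way at 0, shut at -1); "delta_pos": the shift along the tool's x, y, z in cm, a list of three; "twist": the turn about the tool's z in rad. In form: [{"claw": claw, "delta_pos": [tx, ty, tz], "twist": twist}, ...]. A call has exactly 8 rows; each row is the pose to reach, as a shift and turn from the pose commanded when the call began, along the tool's axes at that moment; what a row does not reach only later rows make up. A row lasts 1/12 s, in which the tool goes at most 41.7 mm and 7.16 degrees, less where a joint would pass 70% of its speed; a pose out of reach is approached as far as the arm can. A call with a gripper value outside its range is refused whole. The fingers move at their own pace and stop on an object; the grip force is fixed at half the most. Time passes only in rows, so rows that repeat a pose let the fingers close, or fill a call up. It gives the time, the measured TCP pose, the force, the opening and the grip force at its end, in the units of the state.
- manip.read_state(): the state, without advancing time (a new reading comes with each control period).
- viewer.camera(name): name is "scene" or "top"; returns the picture (384x512x3 uint8, red, green, blue); there is no depth.
- viewer.calibration(name): a dict with "mtx" (3x3 intrinsics, pixels), "camera_from_world" (4x4, takes a point from world to camera coordinates). Camera axes: x right, y down, z forward; pixel columns grow to the right and rows downward; lengths in m; the calibration is good to about 2 mm. A picture is of the moment at which its call begins. calibration takes no time and is no camera call.
- manip.job_done(): hands the job in; it is judged then, once.
The state is a dict: "clock": time; "joint_pos": joint angles; "qd": joint speeds; "effort": joint torques, N m; "tool_pos": TCP position; "tool_rot": TCP orientation; "ft_force": force on the tool from outside, world axes, zero at the start; "wrist_torque": the same for the moment, N m; "width": finger opening in m; "grip_force": force on a finger pad.
Only numpy, scipy, OpenCV 4.12 (cv2) and the standard library are available. Lean on these libraries where they do the work, as an engineer would, in place of code of your own. Each camera call takes 0.05 s, during which the arm holds its last target. There are 200 camera calls.

## Working session

There is one attempt and no reset: what is moved stays moved. The work goes in short steps, Python scripts to look and compute and a tool call to move; the robot and the scene stay as the last step left them, time stands still between calls to the robot, and variables do not carry over. Pictures are saved under pics/ and viewed, at most 14 in all, crops included, and the job is handed in when it is done.

Besides the shell and the picture viewer there is one more tool, called after "Emit:" as name(argument=value, ...), one argument or row to a line, values as JSON. move_arm: Moves the arm, as the interface text tells. Its arguments: {"type":"object","properties":{"motion":{"type":"array"}},"required":["motion"]}

```bash
mkdir -p pics; ls
python3 - <<'E'
from bench import manip, viewer
import cv2,numpy as np
np.set_printoptions(precision=4,suppress=True)
s=manip.read_state();print({k:np.round(v,4) for k,v in s.items()})
for n in("scene","top"):
    im=viewer.camera(n);cv2.imwrite(f"pics/{n}0.png",im[:,:,::-1]);c=viewer.calibration(n);print(c)
E
```

```text
pics
{'clock': np.float64(0.0), 'joint_pos': array([-1.2055,  0.5921,  0.0483,  1.6098, -0.0333,  0.9427, -0.0337]), 'qd': array([-0.0007,  0.0009,  0.0015, -0.0013,  0.0005, -0.0001, -0.0003]), 'effort': array([ -0.0002, -54.8706,   1.5472, -19.8115,   0.0095,   0.0091,
         0.    ]), 'tool_pos': array([0.3207, 0.6493, 0.2301]), 'tool_rot': array([-0.0002,  0.2274,  0.9738, -0.0011]), 'ft_force': array([-0.0812,  0.7954,  0.5266]), 'wrist_torque': array([-0.0116,  0.0122, -0.0341]), 'grip_force': np.float64(0.0), 'width': np.float64(0.0857)}
{'mtx': array([[347.8358,   0.    , 259.8911],
       [  0.    , 347.8358, 188.0489],
       [  0.    ,   0.    ,   1.    ]]), 'camera_from_world': array([[ 0.5497,  0.8353, -0.0132, -0.338 ],
       [ 0.6054, -0.4091, -0.6827, -0.3471],
       [-0.5757,  0.3673, -0.7305,  1.2638],
       [ 0.    ,  0.    ,  0.    ,  1.    ]])}
{'mtx': array([[351.8541,   0.    , 249.4299],
       [  0.    , 351.8541, 194.7264],
       [  0.    ,   0.    ,   1.    ]]), 'camera_from_world': array([[ 0.0203, -0.9997,  0.0159, -0.0571],
       [-0.9946, -0.0219, -0.1017,  0.6452],
       [ 0.102 , -0.0138, -0.9947,  0.9332],
       [ 0.    ,  0.    ,  0.    ,  1.    ]])}
```

View pics/scene0.png

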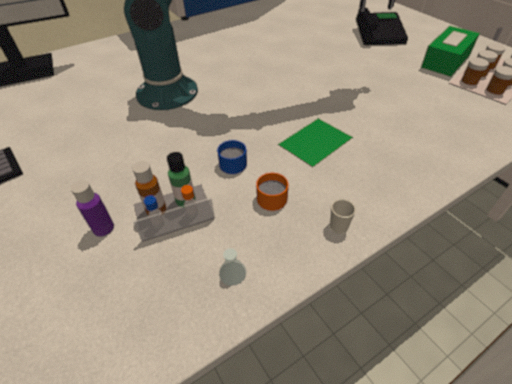

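View pics/top0.png

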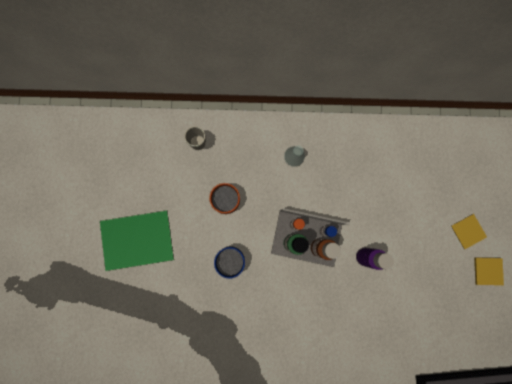

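The two views show:
- Amber jar with white cap at scene (147,185), top (325,250).
- Green jar with black cap at scene (178,175), top (299,244).
- Blue vial at scene (151,203), top (331,231); orange vial at scene (188,192), top (299,224).
- Lookalikes for the amber jar: the purple jar with white cap at scene (95,210), top (372,258) (not meant), and the small amber bottles far off at scene (490,75).
- Blue pot at top (230,262), orange pot at top (225,199), mat at top (137,240).

My choice for amber is the brown-bodied one on the rack. I'll check it in a close crop.

```bash
cat > h.py <<'E'
from bench import manip, viewer
import cv2,numpy as np
np.set_printoptions(precision=4,suppress=True)
C={n:viewer.calibration(n) for n in("scene","top")}
def ray(n,uv):
    T=np.array(C[n]["camera_from_world"]);R=T[:3,:3];o=-R.T@T[:3,3]
    d=R.T@np.linalg.solve(C[n]["mtx"],[uv[0],uv[1],1.]);return o,d/np.linalg.norm(d)
def onz(n,uv,z):
    o,d=ray(n,uv);return o+d*(z-o[2])/d[2]
def tri(a,b):
    A=[];B=[]
    for n,uv in(("scene",a),("top",b)):
        o,d=ray(n,uv);P=np.eye(3)-np.outer(d,d);A.append(P);B.append(P@o)
    return np.linalg.lstsq(np.vstack(A),np.hstack(B),rcond=None)[0]
def proj(n,p):
    T=np.array(C[n]["camera_from_world"]);q=C[n]["mtx"]@(T[:3,:3]@p+T[:3,3]);return q[:2]/q[2]
def blobs(im,lo,hi,amin=15,roi=None):
    m=cv2.inRange(cv2.cvtColor(im,cv2.COLOR_RGB2HSV),lo,hi)
    if roi: k=np.zeros_like(m);x0,y0,x1,y1=roi;k[y0:y1,x0:x1]=1;m*=k
    n,l,s,c=cv2.connectedComponentsWithStats(m)
    return [(s[i,4],s[i,:4].tolist(),c[i].round(1).tolist()) for i in range(1,n) if s[i,4]>=amin]
E
python3 - <<'E'
from h import *
sc=cv2.imread("pics/scene0.png");tp=cv2.imread("pics/top0.png")
a=cv2.resize(sc[140:245,70:220],None,fx=5,fy=5,interpolation=2)[:525,:750]
cv2.imwrite("pics/c1.png",a)
cv2.imwrite("pics/c2.png",cv2.resize(tp[180:285,200:400],None,fx=4,fy=4,interpolation=2))
t=tp[:,:,::-1];s=sc[:,:,::-1]
for n,im in(("top",t),("scene",s)):
    for c,lo,hi in(("green",(50,150,60),(75,255,255)),("blue",(105,150,50),(125,255,255)),("orange",(3,190,120),(14,255,255))):
        print(n,c,blobs(im,lo,hi,8))
E
```

```text
top green []
top blue [(np.int32(89), [326, 226, 11, 11], [330.8, 231.0])]
top orange [(np.int32(72), [294, 219, 10, 10], [298.7, 223.5])]
scene green [(np.int32(9), [378, 14, 7, 4], [380.9, 15.4]), (np.int32(8), [390, 14, 4, 4], [391.1, 15.0]), (np.int32(1329), [423, 27, 55, 48], [448.3, 52.4]), (np.int32(1640), [280, 120, 71, 46], [314.9, 141.7])]
scene blue [(np.int32(339), [185, 0, 67, 17], [208.4, 5.1]), (np.int32(499), [218, 141, 28, 32], [232.3, 158.4]), (np.int32(131), [144, 196, 13, 14], [150.3, 202.4])]
scene orange [(np.int32(107), [257, 173, 31, 25], [271.9, 186.5]), (np.int32(9), [150, 183, 4, 4], [151.4, 184.3]), (np.int32(8), [137, 184, 5, 4], [139.0, 185.6]), (np.int32(90), [181, 185, 12, 10], [186.5, 189.6])]
```

View pics/c1.png

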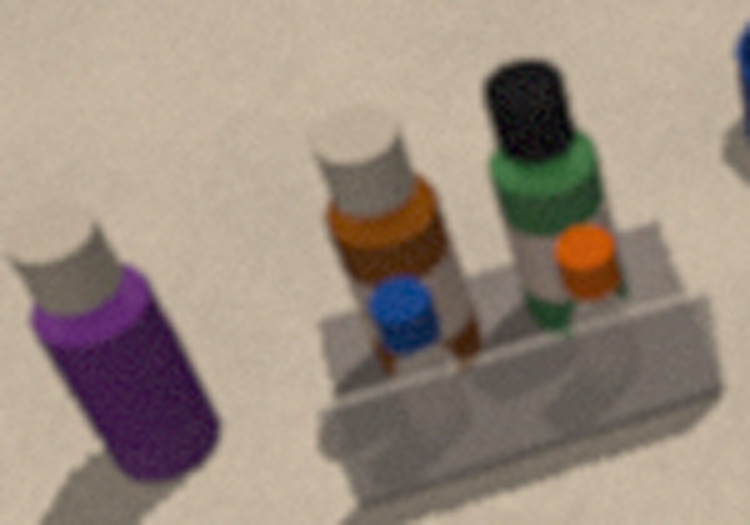

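View pics/c2.png

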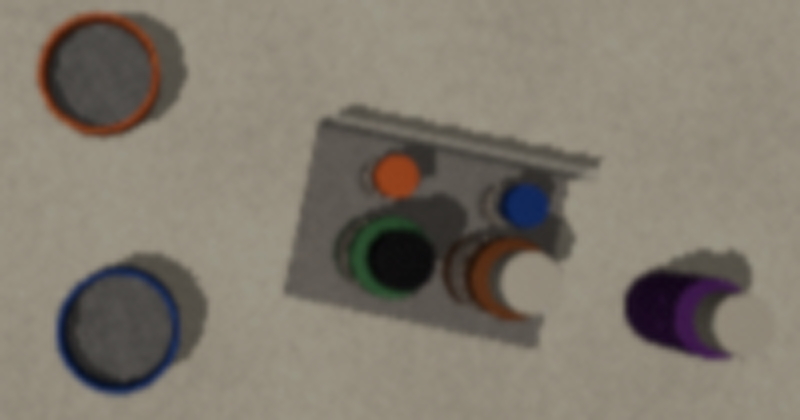

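Both crops confirm the choices: the brown body with white cap is on the rack, and purple stands off it. Cap-disc centres in the top view are black (300.1,245.1), white (332.6,251.1), orange (298.9,223.7) and blue (331.1,231.3).

Run:
```python
from h import *
im=cv2.imread("pics/top0.png")[:,:,::-1]
P={}
for k,uv,z in(("green",(300.1,245.1),.156),("amber",(332.6,251.1),.156),("vo",(298.9,223.7),.096),("vb",(331.1,231.3),.096)):
    P[k]=onz("top",uv,z);print(k,P[k], "proj scene",proj("scene",P[k]))
hsv=cv2.cvtColor(im,cv2.COLOR_RGB2HSV)
for k,lo,hi,roi in(("pb",(105,100,30),(130,255,255),(205,235,255,290)),("po",(0,110,60),(15,255,255),(200,170,250,225))):
    m=cv2.inRange(hsv,lo,hi);x0,y0,x1,y1=roi
    pts=cv2.findNonZero(m[y0:y1,x0:x1]);h=cv2.convexHull(pts);e=cv2.fitEllipse(h)
    c=(e[0][0]+x0,e[0][1]+y0);print(k,c,e[1],onz("top",c,.058))
m=cv2.inRange(hsv,(50,100,30),(80,255,255));m[:,200:]=0
pts=cv2.findNonZero(m);r=cv2.minAreaRect(pts);b=cv2.boxPoints(r);print("mat",r,onz("top",r[0],.003));print([onz("top",q,.003)[:2] for q in b])
for uv in((271.1,253.1),(334.1,266.6)): print("rackfront",onz("top",uv,.006)) 
v=P["vo"]-P["vb"];w=P["green"]-P["amber"];print("y axis deg",np.degrees(np.arctan2(v[1],v[0])),np.degrees(np.arctan2(w[1],w[0])))
```

```text
green [ 0.5165 -0.1642  0.156 ] proj scene [175.0266 155.6234]
amber [ 0.5039 -0.2413  0.156 ] proj scene [140.5145 165.55  ]
vo [ 0.5683 -0.1704  0.096 ] proj scene [186.6855 188.4916]
vb [ 0.5507 -0.2528  0.096 ] proj scene [149.9585 198.7322]
pb (229.38591194152832, 262.1167411804199) (29.484365463256836, 30.77790069580078) [0.4649 0.0058 0.058 ]
po (224.44309616088867, 197.97122955322266) (30.545576095581055, 30.85402488708496) [0.6335 0.0234 0.058 ]
mat ((135.9137420654297, 240.24786376953125), (48.99922180175781, 68.72858428955078), 81.11934661865234) [0.5151 0.2693 0.003 ]
[array([0.5654, 0.377 ]), array([0.599 , 0.1894]), array([0.4652, 0.1625]), array([0.4329, 0.3478])]
rackfront [ 0.4872 -0.1074  0.006 ]
rackfront [ 0.4536 -0.2831  0.006 ]
y axis deg 77.9301978724797 80.76206620721602
```

```bash
cat >> h.py <<'E'
def plan(x,y,z,yaw):
    "delta (cm, tool axes) and twist to bring TCP to x,y,z with tool-y at world angle yaw (mod 180), shortest"
    from scipy.spatial.transform import Rotation as Ro
    s=manip.read_state();w,a,b,c=s["tool_rot"];R=Ro.from_quat([a,b,c,w]).as_matrix()
    d=R.T@(np.array([x,y,z])-s["tool_pos"])*100
    cur=np.degrees(np.arctan2(R[1,1],R[0,1]));t=-((yaw-cur+90)%180-90)
    print("t",round(float(s["clock"]),2),"pos",s["tool_pos"],"yaw",round(cur,1),"F",s["ft_force"],"w",round(float(s["width"]),4),"j7",round(float(s["joint_pos"][6]),2))
    print("delta",d.round(2),"n",round(np.linalg.norm(d)/4.17,1),"twist",round(np.radians(t),3))
E
python3 -c "
from h import *
plan(.5165,-.1642,.23,-11)"
```

```text
t 0.1 pos [0.3208 0.6493 0.2302] yaw 63.7 F [0.2603 0.1165 0.1633] w 0.0855 j7 -0.03
delta [-53.58 -64.27   0.16] n 20.1 twist 1.304
```

Emit:
move_arm(
  motion=[
    {"claw": 1, "delta_pos": [-2.67, -3.2, 0], "twist": 0.1},
    {"claw": 1, "delta_pos": [-5.34, -6.4, 0], "twist": 0.2},
    {"claw": 1, "delta_pos": [-8, -9.6, 0], "twist": 0.3},
    {"claw": 1, "delta_pos": [-10.7, -12.8, 0], "twist": 0.4},
    {"claw": 1, "delta_pos": [-13.35, -16, 0], "twist": 0.5},
    {"claw": 1, "delta_pos": [-16, -19.2, 0], "twist": 0.6},
    {"claw": 1, "delta_pos": [-18.7, -22.4, 0], "twist": 0.7},
    {"claw": 1, "delta_pos": [-21.4, -25.6, 0], "twist": 0.8},
  ],
)

```text
clock: 0.77
tool_pos: [0.3993, 0.324, 0.2311]
tool_rot: [-0.0, 0.59, 0.807, -0.0]
ft_force: [1.0, 0.2, -0.1]
width: 0.0856
grip_force: 0.0
```

```bash
python3 -c "
from h import *
plan(.5165,-.1642,.23,-11)"
```

```text
t 0.77 pos [0.3993 0.324  0.2311] yaw 17.6 F [ 1.0306  0.1531 -0.1242] w 0.0856 j7 -0.31
delta [-50.08  -3.6    0.12] n 12.0 twist 0.499
```

Emit:
move_arm(
  motion=[
    {"claw": 1, "delta_pos": [-50.1, -3.6, 0], "twist": 0.5},
    {"claw": 1, "delta_pos": [-50.1, -3.6, 0], "twist": 0.5},
    {"claw": 1, "delta_pos": [-50.1, -3.6, 0], "twist": 0.5},
    {"claw": 1, "delta_pos": [-50.1, -3.6, 0], "twist": 0.5},
    {"claw": 1, "delta_pos": [-50.1, -3.6, 0], "twist": 0.5},
    {"claw": 1, "delta_pos": [-50.1, -3.6, 0], "twist": 0.5},
    {"claw": 1, "delta_pos": [-50.1, -3.6, 0], "twist": 0.5},
    {"claw": 1, "delta_pos": [-50.1, -3.6, 0], "twist": 0.5},
  ],
)

```text
clock: 1.43
tool_pos: [0.4786, 0.0006, 0.2312]
tool_rot: [-0.0, 0.77, 0.638, -0.0]
ft_force: [1.1, 0.1, 0.4]
width: 0.0854
grip_force: 0.0
```

```bash
python3 -c "
from h import *
plan(.5165,-.1642,.18,-11)"
```

```text
t 1.43 pos [0.4786 0.0006 0.2312] yaw -10.7 F [1.0927 0.0545 0.4084] w 0.0854 j7 -0.03
delta [-15.48   6.8    5.12] n 4.2 twist 0.005
```

Emit:
move_arm(
  motion=[
    {"claw": 1, "delta_pos": [-15.5, 6.8, 0], "twist": 0},
    {"claw": 1, "delta_pos": [-15.5, 6.8, 0], "twist": 0},
    {"claw": 1, "delta_pos": [-15.5, 6.8, 0], "twist": 0},
    {"claw": 1, "delta_pos": [-15.5, 6.8, 0], "twist": 0},
    {"claw": 1, "delta_pos": [-15.5, 6.8, 0], "twist": 0},
    {"claw": 1, "delta_pos": [-15.5, 6.8, 2], "twist": 0},
    {"claw": 1, "delta_pos": [-15.5, 6.8, 4], "twist": 0},
    {"claw": 1, "delta_pos": [-15.5, 6.8, 5], "twist": 0},
  ],
)

```text
clock: 2.1
tool_pos: [0.5153, -0.1623, 0.1794]
tool_rot: [-0.001, 0.771, 0.637, -0.001]
ft_force: [-0.9, 0.3, -0.1]
width: 0.0855
grip_force: 0.0
```

```bash
python3 -c "
from h import *
plan(.5165,-.1642,.12,-11)
a=viewer.camera('top');b=viewer.camera('scene')
f=lambda i:cv2.resize(i[:,:,::-1],None,fx=4,fy=4,interpolation=2)
cv2.imwrite('pics/g1.png',np.hstack([f(a[180:300,240:340]),f(b[110:230,120:220])]))"
```

```text
t 2.1 pos [ 0.5153 -0.1623  0.1794] yaw -10.8 F [-0.9396  0.3372 -0.1076] w 0.0855 j7 0.37
delta [-0.17  0.17  5.93] n 1.4 twist 0.003
```

View pics/g1.png

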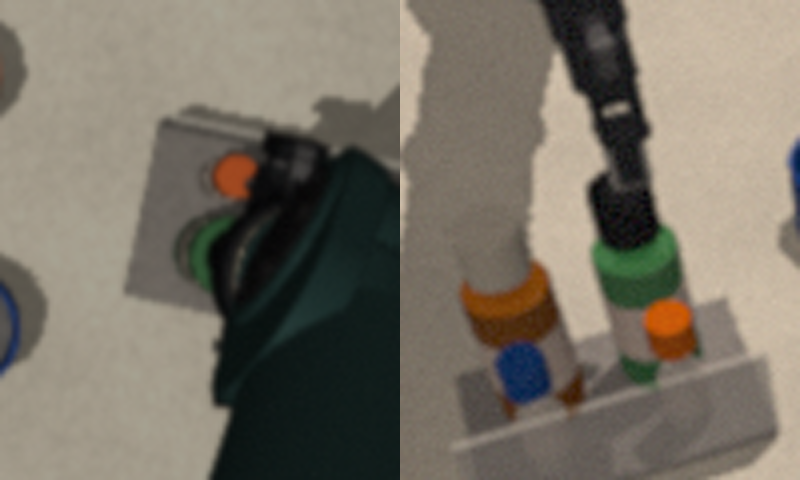

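The crop shows the fingers straddling the black cap (scene crop pixel 625,200), in line with it. Next: descend, then grasp.

Emit:
move_arm(
  motion=[
    {"claw": 1, "delta_pos": [-0.2, 0.2, 2], "twist": 0},
    {"claw": 1, "delta_pos": [-0.2, 0.2, 4], "twist": 0},
    {"claw": 1, "delta_pos": [-0.2, 0.2, 5.5], "twist": 0},
    {"claw": 1, "delta_pos": [-0.2, 0.2, 6.2], "twist": 0},
    {"claw": 1, "delta_pos": [-0.2, 0.2, 6.2], "twist": 0},
    {"claw": -1, "delta_pos": [-0.2, 0.2, 6.2], "twist": 0},
    {"claw": -1, "delta_pos": [-0.2, 0.2, 6.2], "twist": 0},
    {"claw": -1, "delta_pos": [-0.2, 0.2, 6.2], "twist": 0},
  ],
)

```text
clock: 2.87
tool_pos: [0.5191, -0.1651, 0.1204]
tool_rot: [0.001, 0.77, 0.638, 0.001]
ft_force: [-0.2, 0.1, -0.3]
width: 0.0514
grip_force: 0.0
```

Emit:
move_arm(
  motion=[
    {"claw": -1, "delta_pos": [0, 0, 0], "twist": 0},
    {"claw": -1, "delta_pos": [0, 0, 0], "twist": 0},
    {"claw": -1, "delta_pos": [0, 0, 0], "twist": 0},
    {"claw": -1, "delta_pos": [0, 0, 0], "twist": 0},
    {"claw": -1, "delta_pos": [0, 0, -0.3], "twist": 0},
    {"claw": -1, "delta_pos": [0, 0, -0.6], "twist": 0},
    {"claw": -1, "delta_pos": [0, 0, -1], "twist": 0},
    {"claw": -1, "delta_pos": [0, 0, -1], "twist": 0},
  ],
)

```text
clock: 3.53
tool_pos: [0.5185, -0.165, 0.1299]
tool_rot: [0.0, 0.77, 0.638, 0.0]
ft_force: [-0.3, 0.2, -1.9]
width: 0.0369
grip_force: 60.1
```

```bash
python3 -c "
from h import *
plan(.5095,.306,.24,10)
print(manip.read_state()['grip_force'])"
```

```text
t 3.53 pos [ 0.5185 -0.165   0.1299] yaw -10.8 F [-0.2963  0.1524 -1.9084] w 0.0369 j7 0.43
delta [ 46.1   -9.67 -11.02] n 11.6 twist -0.362
60.1202130317688
```

Emit:
move_arm(
  motion=[
    {"claw": -1, "delta_pos": [0, 0, -2], "twist": 0},
    {"claw": -1, "delta_pos": [0, 0, -4.5], "twist": 0},
    {"claw": -1, "delta_pos": [0, 0, -7.5], "twist": 0},
    {"claw": -1, "delta_pos": [0, 0, -10], "twist": 0},
    {"claw": -1, "delta_pos": [0.5, 0, -11.5], "twist": 0},
    {"claw": -1, "delta_pos": [2, -0.4, -11.5], "twist": 0},
    {"claw": -1, "delta_pos": [4.5, -1, -11.5], "twist": -0.03},
    {"claw": -1, "delta_pos": [7.5, -1.6, -11.5], "twist": -0.07},
  ],
)

```text
clock: 4.2
tool_pos: [0.5161, -0.0895, 0.2449]
tool_rot: [0.001, 0.748, 0.663, -0.0]
ft_force: [-0.1, 0.9, -3.1]
width: 0.0367
grip_force: 60.9
```

```bash
python3 -c "
from h import *
plan(.5077,.3106,.245,10)
print(manip.read_state()['grip_force'])"
```

```text
t 4.2 pos [ 0.5161 -0.0895  0.2449] yaw -6.9 F [-0.134   0.9382 -3.0957] w 0.0367 j7 0.22
delta [39.61 -5.65 -0.06] n 9.6 twist -0.295
60.9123694896698
```

Emit:
move_arm(
  motion=[
    {"claw": -1, "delta_pos": [3.5, -0.5, 0], "twist": -0.03},
    {"claw": -1, "delta_pos": [7.5, -1.1, 0], "twist": -0.06},
    {"claw": -1, "delta_pos": [11.5, -1.7, 0], "twist": -0.1},
    {"claw": -1, "delta_pos": [15.5, -2.3, 0], "twist": -0.13},
    {"claw": -1, "delta_pos": [19.5, -2.8, 0], "twist": -0.16},
    {"claw": -1, "delta_pos": [23.5, -3.4, 0], "twist": -0.19},
    {"claw": -1, "delta_pos": [27.5, -4, 0], "twist": -0.22},
    {"claw": -1, "delta_pos": [31, -4.5, 0], "twist": -0.25},
  ],
)

```text
clock: 4.87
tool_pos: [0.5073, 0.2279, 0.2441]
tool_rot: [-0.0, 0.658, 0.753, 0.0]
ft_force: [0.2, 0.4, -2.7]
width: 0.0365
grip_force: 60.9
```

Emit:
move_arm(
  motion=[
    {"claw": -1, "delta_pos": [3.5, 0.2, 0], "twist": -0.02},
    {"claw": -1, "delta_pos": [6.5, 0.3, 0], "twist": -0.04},
    {"claw": -1, "delta_pos": [8, 0.4, 0], "twist": -0.045},
    {"claw": -1, "delta_pos": [8.5, 0.4, 0], "twist": -0.045},
    {"claw": -1, "delta_pos": [8.5, 0.4, 2], "twist": -0.045},
    {"claw": -1, "delta_pos": [8.5, 0.4, 5], "twist": -0.045},
    {"claw": -1, "delta_pos": [8.5, 0.4, 8], "twist": -0.045},
    {"claw": -1, "delta_pos": [8.5, 0.4, 10], "twist": -0.045},
  ],
)

```text
clock: 5.53
tool_pos: [0.5004, 0.3063, 0.1421]
tool_rot: [0.0, 0.643, 0.766, -0.002]
ft_force: [-0.6, -0.1, -3.0]
width: 0.0369
grip_force: 60.8
```

```bash
python3 -c "
from h import *
plan(.5077,.3106,.117,10)"
```

```text
t 5.53 pos [0.5004 0.3063 0.1421] yaw 10.0 F [-0.5546 -0.0742 -2.994 ] w 0.0369 j7 -0.2
delta [0.31 0.8  2.51] n 0.6 twist -0.0
```

Emit:
move_arm(
  motion=[
    {"claw": -1, "delta_pos": [0.3, 0.8, 0.5], "twist": 0},
    {"claw": -1, "delta_pos": [0.3, 0.8, 1], "twist": 0},
    {"claw": -1, "delta_pos": [0.3, 0.8, 1.4], "twist": 0},
    {"claw": -1, "delta_pos": [0.3, 0.8, 1.7], "twist": 0},
    {"claw": -1, "delta_pos": [0.3, 0.8, 1.9], "twist": 0},
    {"claw": -1, "delta_pos": [0.3, 0.8, 2.1], "twist": 0},
    {"claw": -1, "delta_pos": [0.3, 0.8, 2.2], "twist": 0},
    {"claw": -1, "delta_pos": [0.3, 0.8, 2.2], "twist": 0},
  ],
)

```text
clock: 6.2
tool_pos: [0.5084, 0.3141, 0.1226]
tool_rot: [0.0, 0.642, 0.767, 0.0]
ft_force: [-0.1, 0.4, -2.1]
width: 0.0368
grip_force: 60.8
```

```bash
python3 -c "
from h import *
plan(.5077,.3106,.117,10)"
```

```text
t 6.2 pos [0.5084 0.3141 0.1226] yaw 10.2 F [-0.0599  0.3576 -2.066 ] w 0.0368 j7 -0.19
delta [-0.33 -0.13  0.56] n 0.2 twist 0.003
```

Emit:
move_arm(
  motion=[
    {"claw": -1, "delta_pos": [-0.3, 0, 0.2], "twist": 0},
    {"claw": -1, "delta_pos": [-0.3, 0, 0.3], "twist": 0},
    {"claw": -1, "delta_pos": [-0.3, 0, 0.4], "twist": 0},
    {"claw": -1, "delta_pos": [-0.3, 0, 0.45], "twist": 0},
    {"claw": -1, "delta_pos": [-0.3, 0, 0.5], "twist": 0},
    {"claw": -1, "delta_pos": [-0.3, 0, 0.55], "twist": 0},
    {"claw": -1, "delta_pos": [-0.3, 0, 0.6], "twist": 0},
    {"claw": -1, "delta_pos": [-0.3, 0, 0.6], "twist": 0},
  ],
)

```text
clock: 6.87
tool_pos: [0.509, 0.3111, 0.1175]
tool_rot: [-0.0, 0.642, 0.767, 0.0]
ft_force: [-2.1, -1.5, 7.7]
width: 0.0367
grip_force: 62.0
```

Emit:
move_arm(
  motion=[
    {"claw": 1, "delta_pos": [0, 0, 0], "twist": 0},
    {"claw": 1, "delta_pos": [0, 0, 0], "twist": 0},
    {"claw": 1, "delta_pos": [0, 0, 0], "twist": 0},
    {"claw": 1, "delta_pos": [0, 0, 0], "twist": 0},
    {"claw": 1, "delta_pos": [0, 0, 0], "twist": 0},
    {"claw": 1, "delta_pos": [0, 0, -1], "twist": 0},
    {"claw": 1, "delta_pos": [0, 0, -4], "twist": 0},
    {"claw": 1, "delta_pos": [0, 0, -8], "twist": 0},
  ],
)

```text
clock: 7.53
tool_pos: [0.5068, 0.3099, 0.1949]
tool_rot: [-0.001, 0.642, 0.767, -0.003]
ft_force: [0.5, 0.4, 0.8]
width: 0.0852
grip_force: 0.0
```

```bash
python3 -c "
from h import *
plan(.5039,-.2413,.23,-11)"
```

```text
t 7.53 pos [0.5068 0.3099 0.1949] yaw 10.1 F [0.5198 0.3954 0.8483] w 0.0852 j7 -0.23
delta [-54.21 -10.02  -3.27] n 13.2 twist 0.369
```

Emit:
move_arm(
  motion=[
    {"claw": 1, "delta_pos": [-2, -0.5, -3.2], "twist": 0},
    {"claw": 1, "delta_pos": [-54.2, -10, -3.2], "twist": 0.37},
    {"claw": 1, "delta_pos": [-54.2, -10, -3.2], "twist": 0.37},
    {"claw": 1, "delta_pos": [-54.2, -10, -3.2], "twist": 0.37},
    {"claw": 1, "delta_pos": [-54.2, -10, -3.2], "twist": 0.37},
    {"claw": 1, "delta_pos": [-54.2, -10, -3.2], "twist": 0.37},
    {"claw": 1, "delta_pos": [-54.2, -10, -3.2], "twist": 0.37},
    {"claw": 1, "delta_pos": [-54.2, -10, -3.2], "twist": 0.37},
  ],
)

```text
clock: 8.2
tool_pos: [0.5065, -0.003, 0.2292]
tool_rot: [0.0, 0.772, 0.636, 0.001]
ft_force: [1.2, -0.0, 0.4]
width: 0.0856
grip_force: 0.0
```

```bash
python3 -c "
from h import *
plan(.5039,-.2413,.23,-11)"
```

```text
t 8.2 pos [ 0.5065 -0.003   0.2292] yaw -11.0 F [ 1.179  -0.0497  0.3616] w 0.0856 j7 -0.01
delta [-23.44   4.31  -0.1 ] n 5.7 twist -0.001
```

Emit:
move_arm(
  motion=[
    {"claw": 1, "delta_pos": [-23.4, 4.3, 0], "twist": 0},
    {"claw": 1, "delta_pos": [-23.4, 4.3, 0], "twist": 0},
    {"claw": 1, "delta_pos": [-23.4, 4.3, 0], "twist": 0},
    {"claw": 1, "delta_pos": [-23.4, 4.3, 0], "twist": 0},
    {"claw": 1, "delta_pos": [-23.4, 4.3, 0], "twist": 0},
    {"claw": 1, "delta_pos": [-23.4, 4.3, 0], "twist": 0},
    {"claw": 1, "delta_pos": [-23.4, 4.3, 2], "twist": 0},
    {"claw": 1, "delta_pos": [-23.4, 4.3, 4], "twist": 0},
  ],
)

```text
clock: 8.87
tool_pos: [0.5048, -0.2432, 0.19]
tool_rot: [0.003, 0.774, 0.634, 0.001]
ft_force: [0.8, 0.1, -1.6]
width: 0.0851
grip_force: 0.0
```

```bash
python3 -c "
from h import *
plan(.5039,-.2413,.118,-11)
a=viewer.camera('top');b=viewer.camera('scene')
f=lambda i:cv2.resize(i[:,:,::-1],None,fx=3,fy=3,interpolation=2)
cv2.imwrite('pics/g2.png',np.hstack([f(a[180:300,90:210]),f(b[110:230,80:220])]))"
```

```text
t 8.87 pos [ 0.5048 -0.2432  0.19  ] yaw -11.4 F [ 0.7609  0.0688 -1.5974] w 0.0851 j7 0.5
delta [ 0.18 -0.16  7.2 ] n 1.7 twist -0.007
```

View pics/g2.png

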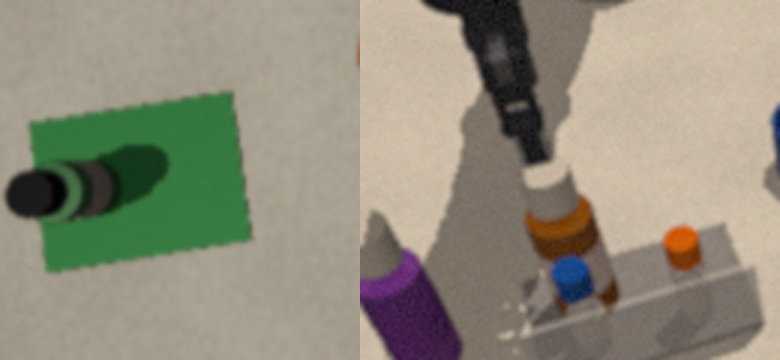

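The green jar stands upright on the mat (foot near top-crop pixel 95,188), and the gripper is over the white cap (scene-crop pixel 545,165).

Emit:
move_arm(
  motion=[
    {"claw": 1, "delta_pos": [0.2, -0.2, 2], "twist": 0},
    {"claw": 1, "delta_pos": [0.2, -0.2, 4], "twist": 0},
    {"claw": 1, "delta_pos": [0.2, -0.2, 6], "twist": 0},
    {"claw": 1, "delta_pos": [0.2, -0.2, 7], "twist": 0},
    {"claw": 1, "delta_pos": [0.2, -0.2, 7], "twist": 0},
    {"claw": -1, "delta_pos": [0.2, -0.2, 7], "twist": 0},
    {"claw": -1, "delta_pos": [0.2, -0.2, 7], "twist": 0},
    {"claw": -1, "delta_pos": [0.2, -0.2, 7], "twist": 0},
  ],
)

```text
clock: 9.63
tool_pos: [0.5034, -0.2371, 0.1197]
tool_rot: [0.001, 0.772, 0.636, 0.001]
ft_force: [-0.1, -0.6, 0.1]
width: 0.0516
grip_force: 0.0
```

Emit:
move_arm(
  motion=[
    {"claw": -1, "delta_pos": [0, 0, 0], "twist": 0},
    {"claw": -1, "delta_pos": [0, 0, 0], "twist": 0},
    {"claw": -1, "delta_pos": [0, 0, 0], "twist": 0},
    {"claw": -1, "delta_pos": [0, 0, 0], "twist": 0},
    {"claw": -1, "delta_pos": [0, 0, 0], "twist": 0},
    {"claw": -1, "delta_pos": [0, 0, 0], "twist": 0},
    {"claw": -1, "delta_pos": [0, 0, 0], "twist": 0},
    {"claw": -1, "delta_pos": [0, 0, 0], "twist": 0},
  ],
)

```text
clock: 10.3
tool_pos: [0.504, -0.2374, 0.1196]
tool_rot: [0.001, 0.772, 0.636, 0.001]
ft_force: [0.6, 0.4, 5.6]
width: 0.0366
grip_force: 59.6
```

Emit:
move_arm(
  motion=[
    {"claw": -1, "delta_pos": [0, 0, -0.5], "twist": 0},
    {"claw": -1, "delta_pos": [0, 0, -1.5], "twist": 0},
    {"claw": -1, "delta_pos": [0, 0, -4], "twist": 0},
    {"claw": -1, "delta_pos": [0, 0, -7], "twist": 0},
    {"claw": -1, "delta_pos": [0, 0, -10], "twist": 0},
    {"claw": -1, "delta_pos": [0, 0, -12], "twist": 0},
    {"claw": -1, "delta_pos": [1, -0.2, -12.5], "twist": 0},
    {"claw": -1, "delta_pos": [3, -0.5, -12.5], "twist": 0},
  ],
)

```text
clock: 10.97
tool_pos: [0.5033, -0.2088, 0.2453]
tool_rot: [0.002, 0.773, 0.634, 0.001]
ft_force: [0.2, -0.1, -2.8]
width: 0.0367
grip_force: 61.0
```

```bash
python3 -c "
from h import *
plan(.5225,.228,.245,10)"
```

```text
t 10.97 pos [ 0.5033 -0.2088  0.2453] yaw -11.3 F [ 0.2395 -0.054  -2.8118] w 0.0367 j7 0.39
delta [43.2  -6.69 -0.08] n 10.5 twist -0.372
```

Emit:
move_arm(
  motion=[
    {"claw": -1, "delta_pos": [4, -0.6, 0], "twist": -0.04},
    {"claw": -1, "delta_pos": [8, -1.2, 0], "twist": -0.08},
    {"claw": -1, "delta_pos": [12, -1.9, 0], "twist": -0.12},
    {"claw": -1, "delta_pos": [16, -2.5, 0], "twist": -0.15},
    {"claw": -1, "delta_pos": [20, -3.1, 0], "twist": -0.19},
    {"claw": -1, "delta_pos": [24, -3.7, 0], "twist": -0.23},
    {"claw": -1, "delta_pos": [28, -4.3, 0], "twist": -0.27},
    {"claw": -1, "delta_pos": [32, -5, 0], "twist": -0.3},
  ],
)

```text
clock: 11.63
tool_pos: [0.5134, 0.1197, 0.2422]
tool_rot: [-0.001, 0.667, 0.745, -0.001]
ft_force: [1.1, 0.0, -2.3]
width: 0.0368
grip_force: 60.8
```

```bash
python3 -c "
from h import *
plan(.5225,.228,.245,10)"
```

```text
t 11.63 pos [0.5134 0.1197 0.2422] yaw 6.3 F [ 1.0554  0.018  -2.289 ] w 0.0368 j7 -0.01
delta [10.66  2.09 -0.29] n 2.6 twist -0.065
```

Emit:
move_arm(
  motion=[
    {"claw": -1, "delta_pos": [3.5, 0.7, 0], "twist": -0.03},
    {"claw": -1, "delta_pos": [6.5, 1.3, 0], "twist": -0.06},
    {"claw": -1, "delta_pos": [9, 1.7, 0], "twist": -0.065},
    {"claw": -1, "delta_pos": [10.2, 2, 0], "twist": -0.065},
    {"claw": -1, "delta_pos": [10.5, 2.1, 1.5], "twist": -0.065},
    {"claw": -1, "delta_pos": [10.5, 2.1, 4.5], "twist": -0.065},
    {"claw": -1, "delta_pos": [10.5, 2.1, 7.5], "twist": -0.065},
    {"claw": -1, "delta_pos": [10.5, 2.1, 10], "twist": -0.065},
  ],
)

```text
clock: 12.3
tool_pos: [0.5234, 0.2228, 0.1412]
tool_rot: [-0.0, 0.644, 0.765, -0.002]
ft_force: [-0.0, -0.1, -3.4]
width: 0.0365
grip_force: 60.8
```

Emit:
move_arm(
  motion=[
    {"claw": -1, "delta_pos": [0, 0, 0.6], "twist": 0},
    {"claw": -1, "delta_pos": [0, 0, 1], "twist": 0},
    {"claw": -1, "delta_pos": [0, 0, 1.3], "twist": 0},
    {"claw": -1, "delta_pos": [0, 0, 1.5], "twist": 0},
    {"claw": -1, "delta_pos": [0, 0, 1.6], "twist": 0},
    {"claw": -1, "delta_pos": [0, 0, 1.7], "twist": 0},
    {"claw": -1, "delta_pos": [0, 0, 1.7], "twist": 0},
    {"claw": -1, "delta_pos": [0, 0, 1.7], "twist": 0},
  ],
)

```text
clock: 12.97
tool_pos: [0.5256, 0.2242, 0.1269]
tool_rot: [0.0, 0.644, 0.765, 0.001]
ft_force: [0.3, -0.4, -2.7]
width: 0.0372
grip_force: 60.8
```

```bash
python3 -c "
from h import *
plan(.5225,.228,.117,10)"
```

```text
t 12.97 pos [0.5256 0.2242 0.1269] yaw 9.9 F [ 0.2556 -0.3532 -2.7139] w 0.0372 j7 -0.04
delta [ 0.43 -0.24  0.99] n 0.3 twist -0.002
```

Emit:
move_arm(
  motion=[
    {"claw": -1, "delta_pos": [0.4, -0.2, 0.4], "twist": 0},
    {"claw": -1, "delta_pos": [0.4, -0.2, 0.6], "twist": 0},
    {"claw": -1, "delta_pos": [0.4, -0.2, 0.75], "twist": 0},
    {"claw": -1, "delta_pos": [0.4, -0.2, 0.85], "twist": 0},
    {"claw": -1, "delta_pos": [0.4, -0.2, 0.9], "twist": 0},
    {"claw": -1, "delta_pos": [0.4, -0.2, 0.95], "twist": 0},
    {"claw": -1, "delta_pos": [0.4, -0.2, 1], "twist": 0},
    {"claw": -1, "delta_pos": [0.4, -0.2, 1], "twist": 0},
  ],
)

```text
clock: 13.63
tool_pos: [0.5228, 0.2275, 0.1166]
tool_rot: [-0.0, 0.644, 0.765, 0.0]
ft_force: [-1.0, -1.0, 1.1]
width: 0.0372
grip_force: 61.4
```

Emit:
move_arm(
  motion=[
    {"claw": 1, "delta_pos": [0, 0, 0], "twist": 0},
    {"claw": 1, "delta_pos": [0, 0, 0], "twist": 0},
    {"claw": 1, "delta_pos": [0, 0, 0], "twist": 0},
    {"claw": 1, "delta_pos": [0, 0, 0], "twist": 0},
    {"claw": 1, "delta_pos": [0, 0, 0], "twist": 0},
    {"claw": 1, "delta_pos": [0, 0, -1], "twist": 0},
    {"claw": 1, "delta_pos": [0, 0, -4], "twist": 0},
    {"claw": 1, "delta_pos": [0, 0, -8], "twist": 0},
  ],
)

```text
clock: 14.3
tool_pos: [0.5204, 0.2267, 0.1951]
tool_rot: [-0.001, 0.644, 0.765, -0.003]
ft_force: [1.3, 0.7, -0.7]
width: 0.0854
grip_force: 0.0
```

```bash
python3 -c "
from h import *
plan(.5683,-.1704,.18,79)
a=viewer.camera('top');b=viewer.camera('scene')
f=lambda i:cv2.resize(i[:,:,::-1],None,fx=3,fy=3,interpolation=2)
cv2.imwrite('pics/g3.png',np.hstack([f(a[190:290,270:350]),f(b[130:230,120:220]),f(a[190:290,90:170])]))
for k,lo,hi in(('blue',(105,150,50),(125,255,255)),('orange',(3,190,120),(14,255,255))): print(k,blobs(a,lo,hi,8,(270,190,360,280)))"
```

```text
t 14.3 pos [0.5204 0.2267 0.1951] yaw 9.9 F [ 1.3491  0.7089 -0.687 ] w 0.0854 j7 -0.1
delta [-39.94  -2.07   1.62] n 9.6 twist -1.207
blue [(np.int32(84), [326, 226, 11, 10], [330.7, 230.8])]
orange [(np.int32(72), [294, 219, 10, 9], [298.6, 223.3])]
```

View pics/g3.png

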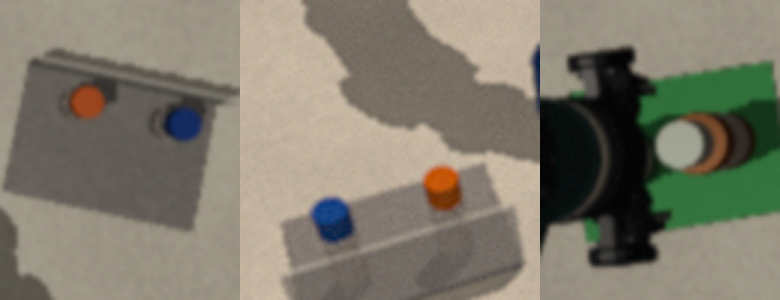

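Both vials stand in place (top crop: orange at 88,102, blue at 183,123), the amber jar is upright on the mat, and the rack front is clear. Next is the orange vial.

Emit:
move_arm(
  motion=[
    {"claw": 1, "delta_pos": [-39.9, -2.1, -1], "twist": -1.207},
    {"claw": 1, "delta_pos": [-39.9, -2.1, -1], "twist": -1.207},
    {"claw": 1, "delta_pos": [-39.9, -2.1, -1], "twist": -1.207},
    {"claw": 1, "delta_pos": [-39.9, -2.1, -1], "twist": -1.207},
    {"claw": 1, "delta_pos": [-39.9, -2.1, -1], "twist": -1.207},
    {"claw": 1, "delta_pos": [-39.9, -2.1, -1], "twist": -1.207},
    {"claw": 1, "delta_pos": [-39.9, -2.1, -1], "twist": -1.207},
    {"claw": 1, "delta_pos": [-39.9, -2.1, -1], "twist": -1.207},
  ],
)

```text
clock: 15.07
tool_pos: [0.5622, -0.1054, 0.2051]
tool_rot: [0.0, 0.195, 0.981, -0.0]
ft_force: [1.2, 0.2, -0.3]
width: 0.0854
grip_force: 0.0
```

```bash
python3 -c "
from h import *
plan(.5683,-.1704,.15,79)"
```

```text
t 15.07 pos [ 0.5622 -0.1054  0.2051] yaw 67.5 F [ 1.1629  0.2018 -0.3455] w 0.0854 j7 1.33
delta [-3.05 -5.77  5.51] n 2.0 twist -0.201
```

Emit:
move_arm(
  motion=[
    {"claw": 1, "delta_pos": [-3.05, -5.8, 0], "twist": -0.2},
    {"claw": 1, "delta_pos": [-3.05, -5.8, 0], "twist": -0.2},
    {"claw": 1, "delta_pos": [-3.05, -5.8, 0], "twist": -0.2},
    {"claw": 1, "delta_pos": [-3.05, -5.8, 2], "twist": -0.2},
    {"claw": 1, "delta_pos": [-3.05, -5.8, 4], "twist": -0.2},
    {"claw": 1, "delta_pos": [-3.05, -5.8, 6], "twist": -0.2},
    {"claw": 1, "delta_pos": [-3.05, -5.8, 8], "twist": -0.2},
    {"claw": 1, "delta_pos": [-3.05, -5.8, 8.5], "twist": -0.2},
  ],
)

```text
clock: 15.73
tool_pos: [0.5658, -0.1674, 0.117]
tool_rot: [-0.003, 0.099, 0.995, 0.0]
ft_force: [-0.4, -0.4, 0.1]
width: 0.0851
grip_force: 0.0
```

```bash
python3 -c "
from h import *
plan(.5683,-.1704,.064,79)
a=viewer.camera('top');b=viewer.camera('scene')
f=lambda i:cv2.resize(i[:,:,::-1],None,fx=4,fy=4,interpolation=2)
cv2.imwrite('pics/g4.png',np.hstack([f(a[180:280,260:350]),f(b[130:230,120:220])]))"
```

```text
t 15.73 pos [ 0.5658 -0.1674  0.117 ] yaw 78.6 F [-0.4493 -0.3888  0.0581] w 0.0851 j7 1.6
delta [-0.33 -0.25  5.3 ] n 1.3 twist -0.007
```

View pics/g4.png

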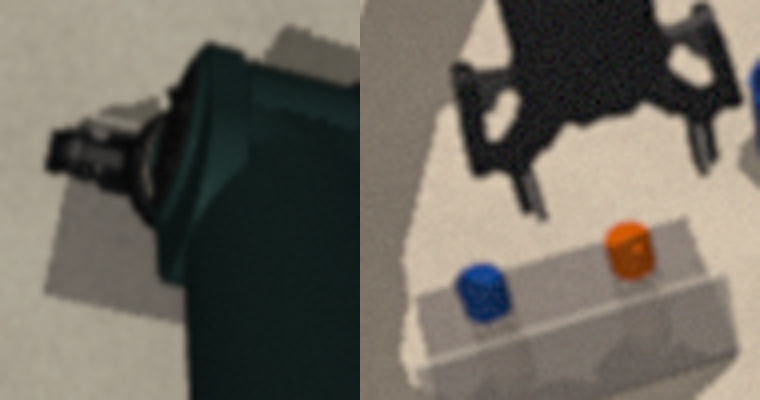

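The fingers straddle the orange cap (crop 630,250; tips at 540,215 and 705,170), with the left finger clear of the blue vial.

Emit:
move_arm(
  motion=[
    {"claw": 1, "delta_pos": [-0.3, -0.25, 1.5], "twist": 0},
    {"claw": 1, "delta_pos": [-0.3, -0.25, 3], "twist": 0},
    {"claw": 1, "delta_pos": [-0.3, -0.25, 4.5], "twist": 0},
    {"claw": 1, "delta_pos": [-0.3, -0.25, 5.3], "twist": 0},
    {"claw": 1, "delta_pos": [-0.3, -0.25, 5.3], "twist": 0},
    {"claw": 1, "delta_pos": [-0.3, -0.25, 5.3], "twist": 0},
    {"claw": -1, "delta_pos": [-0.3, -0.25, 5.3], "twist": 0},
    {"claw": -1, "delta_pos": [-0.3, -0.25, 5.3], "twist": 0},
  ],
)

```text
clock: 16.5
tool_pos: [0.5712, -0.1718, 0.0679]
tool_rot: [0.001, 0.099, 0.995, -0.0]
ft_force: [-0.9, -0.5, -0.7]
width: 0.064
grip_force: 0.0
```

Emit:
move_arm(
  motion=[
    {"claw": -1, "delta_pos": [0, 0, 0], "twist": 0},
    {"claw": -1, "delta_pos": [0, 0, 0], "twist": 0},
    {"claw": -1, "delta_pos": [0, 0, 0], "twist": 0},
    {"claw": -1, "delta_pos": [0, 0, 0], "twist": 0},
    {"claw": -1, "delta_pos": [0, 0, 0], "twist": 0},
    {"claw": -1, "delta_pos": [0, 0, 0], "twist": 0},
    {"claw": -1, "delta_pos": [0, 0, 0], "twist": 0},
    {"claw": -1, "delta_pos": [0, 0, 0], "twist": 0},
  ],
)

```text
clock: 17.17
tool_pos: [0.5707, -0.1718, 0.0673]
tool_rot: [0.0, 0.099, 0.995, -0.0]
ft_force: [-0.9, 0.1, 5.8]
width: 0.0265
grip_force: 58.7
```

Emit:
move_arm(
  motion=[
    {"claw": -1, "delta_pos": [0, 0, -0.5], "twist": 0},
    {"claw": -1, "delta_pos": [0, 0, -1.5], "twist": 0},
    {"claw": -1, "delta_pos": [0, 0, -4], "twist": 0},
    {"claw": -1, "delta_pos": [0, 0, -7], "twist": 0},
    {"claw": -1, "delta_pos": [0, 0, -10], "twist": 0},
    {"claw": -1, "delta_pos": [0, 0, -11.5], "twist": 0},
    {"claw": -1, "delta_pos": [0, 0, -12], "twist": 0},
    {"claw": -1, "delta_pos": [0, 0, -12], "twist": 0},
  ],
)

```text
clock: 17.83
tool_pos: [0.5712, -0.1718, 0.1884]
tool_rot: [0.002, 0.099, 0.995, -0.0]
ft_force: [1.0, -0.0, -0.2]
width: 0.0262
grip_force: 59.0
```

```bash
python3 -c "
from h import *
plan(.6335,.0234,.175,79)
b=viewer.camera('scene')
cv2.imwrite('pics/g5.png',cv2.resize(b[90:220,120:300,::-1],None,fx=4,fy=4,interpolation=2))"
```

```text
t 17.83 pos [ 0.5712 -0.1718  0.1884] yaw 78.6 F [ 0.9512 -0.0123 -0.1794] w 0.0262 j7 1.61
delta [-2.25 20.37  1.35] n 4.9 twist -0.007
```

View pics/g5.png

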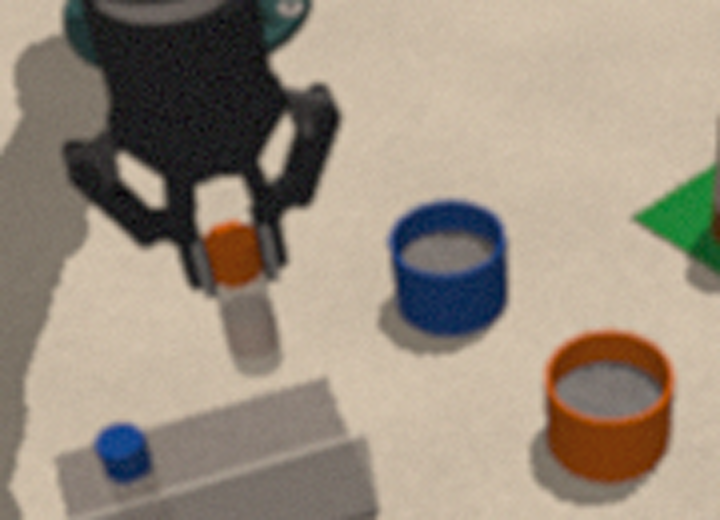

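The vial hangs upright in the fingers (crop 240,290). I'll carry it to the orange pot (crop 608,400).

Emit:
move_arm(
  motion=[
    {"claw": -1, "delta_pos": [-0.4, 3, 0], "twist": 0},
    {"claw": -1, "delta_pos": [-0.9, 7, 0], "twist": 0},
    {"claw": -1, "delta_pos": [-1.4, 11, 0], "twist": 0},
    {"claw": -1, "delta_pos": [-1.9, 15, 0], "twist": 0},
    {"claw": -1, "delta_pos": [-2.3, 18.5, 0], "twist": 0},
    {"claw": -1, "delta_pos": [-2.5, 20.4, 0], "twist": 0},
    {"claw": -1, "delta_pos": [-2.5, 20.4, 1], "twist": 0},
    {"claw": -1, "delta_pos": [-2.5, 20.4, 2], "twist": 0},
  ],
)

```text
clock: 18.55
tool_pos: [0.6345, 0.0254, 0.1646]
tool_rot: [-0.001, 0.097, 0.995, 0.0]
ft_force: [-0.4, -0.6, -0.1]
width: 0.0262
grip_force: 59.1
```

```bash
python3 -c "
from h import *
plan(.636,.0232,.125,79)"
```

```text
t 18.55 pos [0.6345 0.0254 0.1646] yaw 78.8 F [-0.4161 -0.5824 -0.1314] w 0.0262 j7 1.28
delta [-0.2  -0.18  3.96] n 1.0 twist -0.003
```

Emit:
move_arm(
  motion=[
    {"claw": -1, "delta_pos": [-0.2, -0.2, 0.5], "twist": 0},
    {"claw": -1, "delta_pos": [-0.2, -0.2, 1.5], "twist": 0},
    {"claw": -1, "delta_pos": [-0.2, -0.2, 2.5], "twist": 0},
    {"claw": -1, "delta_pos": [-0.2, -0.2, 3.5], "twist": 0},
    {"claw": -1, "delta_pos": [-0.2, -0.2, 4.3], "twist": 0},
    {"claw": -1, "delta_pos": [-0.2, -0.2, 4.9], "twist": 0},
    {"claw": -1, "delta_pos": [-0.2, -0.2, 5.2], "twist": 0},
    {"claw": -1, "delta_pos": [-0.2, -0.2, 5.2], "twist": 0},
  ],
)

```text
clock: 19.22
tool_pos: [0.6362, 0.021, 0.1138]
tool_rot: [-0.001, 0.099, 0.995, -0.0]
ft_force: [0.3, -0.7, -0.1]
width: 0.0262
grip_force: 59.1
```

```bash
python3 -c "
from h import *
plan(.636,.0232,.10,79)
a=viewer.camera('top');b=viewer.camera('scene')
f=lambda i:cv2.resize(i[:,:,::-1],None,fx=4,fy=4,interpolation=2)
cv2.imwrite('pics/g6.png',np.hstack([f(a[150:250,180:270]),f(b[120:220,220:320])]))"
```

```text
t 19.22 pos [0.6362 0.021  0.1138] yaw 78.6 F [ 0.301  -0.7358 -0.0878] w 0.0262 j7 1.29
delta [0.06 0.21 1.38] n 0.3 twist -0.007
```

View pics/g6.png

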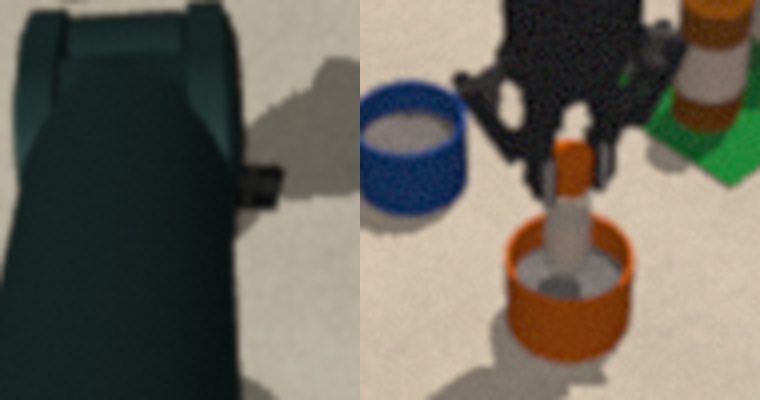

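The vial foot is inside the orange pot, centred (crop 568,265). Now I'll lower it by feel.

Emit:
move_arm(
  motion=[
    {"claw": -1, "delta_pos": [0, 0.2, 0.3], "twist": 0},
    {"claw": -1, "delta_pos": [0, 0.2, 0.6], "twist": 0},
    {"claw": -1, "delta_pos": [0, 0.2, 0.8], "twist": 0},
    {"claw": -1, "delta_pos": [0, 0.2, 0.95], "twist": 0},
    {"claw": -1, "delta_pos": [0, 0.2, 1.05], "twist": 0},
    {"claw": -1, "delta_pos": [0, 0.2, 1.1], "twist": 0},
    {"claw": -1, "delta_pos": [0, 0.2, 1.1], "twist": 0},
    {"claw": -1, "delta_pos": [0, 0.2, 1.1], "twist": 0},
  ],
)

```text
clock: 19.98
tool_pos: [0.6372, 0.023, 0.1037]
tool_rot: [0.0, 0.099, 0.995, 0.0]
ft_force: [0.2, 0.2, -0.7]
width: 0.0263
grip_force: 59.1
```

Emit:
move_arm(
  motion=[
    {"claw": -1, "delta_pos": [0, 0, 0.05], "twist": 0},
    {"claw": -1, "delta_pos": [0, 0, 0.1], "twist": 0},
    {"claw": -1, "delta_pos": [0, 0, 0.15], "twist": 0},
    {"claw": -1, "delta_pos": [0, 0, 0.2], "twist": 0},
    {"claw": -1, "delta_pos": [0, 0, 0.25], "twist": 0},
    {"claw": -1, "delta_pos": [0, 0, 0.3], "twist": 0},
    {"claw": -1, "delta_pos": [0, 0, 0.3], "twist": 0},
    {"claw": -1, "delta_pos": [0, 0, 0.3], "twist": 0},
  ],
)

```text
clock: 20.65
tool_pos: [0.6371, 0.023, 0.1006]
tool_rot: [-0.0, 0.099, 0.995, -0.0]
ft_force: [0.1, 0.3, -0.8]
width: 0.0264
grip_force: 59.1
```

Emit:
move_arm(
  motion=[
    {"claw": -1, "delta_pos": [0, 0, 0.05], "twist": 0},
    {"claw": -1, "delta_pos": [0, 0, 0.1], "twist": 0},
    {"claw": -1, "delta_pos": [0, 0, 0.15], "twist": 0},
    {"claw": -1, "delta_pos": [0, 0, 0.2], "twist": 0},
    {"claw": -1, "delta_pos": [0, 0, 0.25], "twist": 0},
    {"claw": -1, "delta_pos": [0, 0, 0.3], "twist": 0},
    {"claw": -1, "delta_pos": [0, 0, 0.3], "twist": 0},
    {"claw": -1, "delta_pos": [0, 0, 0.3], "twist": 0},
  ],
)

```text
clock: 21.32
tool_pos: [0.6371, 0.023, 0.0976]
tool_rot: [-0.0, 0.099, 0.995, -0.0]
ft_force: [0.2, -0.2, -0.2]
width: 0.0266
grip_force: 59.1
```

Emit:
move_arm(
  motion=[
    {"claw": -1, "delta_pos": [0, 0, 0.05], "twist": 0},
    {"claw": -1, "delta_pos": [0, 0, 0.1], "twist": 0},
    {"claw": -1, "delta_pos": [0, 0, 0.15], "twist": 0},
    {"claw": -1, "delta_pos": [0, 0, 0.2], "twist": 0},
    {"claw": -1, "delta_pos": [0, 0, 0.25], "twist": 0},
    {"claw": -1, "delta_pos": [0, 0, 0.3], "twist": 0},
    {"claw": -1, "delta_pos": [0, 0, 0.3], "twist": 0},
    {"claw": -1, "delta_pos": [0, 0, 0.3], "twist": 0},
  ],
)

```text
clock: 21.98
tool_pos: [0.6372, 0.023, 0.0949]
tool_rot: [0.0, 0.099, 0.995, 0.0]
ft_force: [-0.7, 0.3, 1.8]
width: 0.0267
grip_force: 59.3
```

Emit:
move_arm(
  motion=[
    {"claw": -1, "delta_pos": [0, 0, 0.03], "twist": 0},
    {"claw": -1, "delta_pos": [0, 0, 0.06], "twist": 0},
    {"claw": -1, "delta_pos": [0, 0, 0.06], "twist": 0},
    {"claw": -1, "delta_pos": [0, 0, 0.06], "twist": 0},
    {"claw": -1, "delta_pos": [0, 0, 0.06], "twist": 0},
    {"claw": -1, "delta_pos": [0, 0, 0.06], "twist": 0},
    {"claw": -1, "delta_pos": [0, 0, 0.06], "twist": 0},
    {"claw": -1, "delta_pos": [0, 0, 0.06], "twist": 0},
  ],
)

```text
clock: 22.65
tool_pos: [0.6373, 0.023, 0.0948]
tool_rot: [0.0, 0.099, 0.995, 0.0]
ft_force: [-1.9, -0.3, 6.1]
width: 0.0261
grip_force: 59.6
```

Contact is confirmed: 6 N with z holding at 0.0948. Releasing.

Emit:
move_arm(
  motion=[
    {"claw": 0, "delta_pos": [0, 0, 0], "twist": 0},
    {"claw": 0.5, "delta_pos": [0, 0, 0], "twist": 0},
    {"claw": 1, "delta_pos": [0, 0, 0], "twist": 0},
    {"claw": 1, "delta_pos": [0, 0, 0], "twist": 0},
    {"claw": 1, "delta_pos": [0, 0, 0], "twist": 0},
    {"claw": 1, "delta_pos": [0, 0, -1], "twist": 0},
    {"claw": 1, "delta_pos": [0, 0, -4], "twist": 0},
    {"claw": 1, "delta_pos": [0, 0, -8], "twist": 0},
  ],
)

```text
clock: 23.32
tool_pos: [0.6344, 0.0229, 0.1723]
tool_rot: [-0.004, 0.099, 0.995, -0.001]
ft_force: [1.3, -0.2, 0.3]
width: 0.0854
grip_force: 0.0
```

```bash
python3 -c "
from h import *
plan(.5507,-.2528,.175,79)"
```

```text
t 23.32 pos [0.6344 0.0229 0.1723] yaw 78.6 F [ 1.2595 -0.1946  0.2689] w 0.0854 j7 1.28
delta [  2.78 -28.68  -0.19] n 6.9 twist -0.006
```

Emit:
move_arm(
  motion=[
    {"claw": 1, "delta_pos": [2.8, -28.7, 0], "twist": 0},
    {"claw": 1, "delta_pos": [2.8, -28.7, 0], "twist": 0},
    {"claw": 1, "delta_pos": [2.8, -28.7, 0], "twist": 0},
    {"claw": 1, "delta_pos": [2.8, -28.7, 0], "twist": 0},
    {"claw": 1, "delta_pos": [2.8, -28.7, 0], "twist": 0},
    {"claw": 1, "delta_pos": [2.8, -28.7, 0], "twist": 0},
    {"claw": 1, "delta_pos": [2.8, -28.7, 0], "twist": 0},
    {"claw": 1, "delta_pos": [2.8, -28.7, 2], "twist": 0},
  ],
)

```text
clock: 23.98
tool_pos: [0.5513, -0.2661, 0.1583]
tool_rot: [0.004, 0.106, 0.994, -0.005]
ft_force: [-0.1, -0.9, 0.6]
width: 0.0855
grip_force: 0.0
```

```bash
python3 -c "
from h import *
plan(.5507,-.2528,.066,79)
a=viewer.camera('top');b=viewer.camera('scene')
f=lambda i:cv2.resize(i[:,:,::-1],None,fx=4,fy=4,interpolation=2)
cv2.imwrite('pics/g7.png',np.hstack([f(a[160:280,190:260]),f(b[110:230,80:200])]))"
```

```text
t 23.98 pos [ 0.5513 -0.2661  0.1583] yaw 77.8 F [-0.0506 -0.8844  0.6287] w 0.0855 j7 1.74
delta [0.41 1.37 9.22] n 2.2 twist -0.021
```

View pics/g7.png

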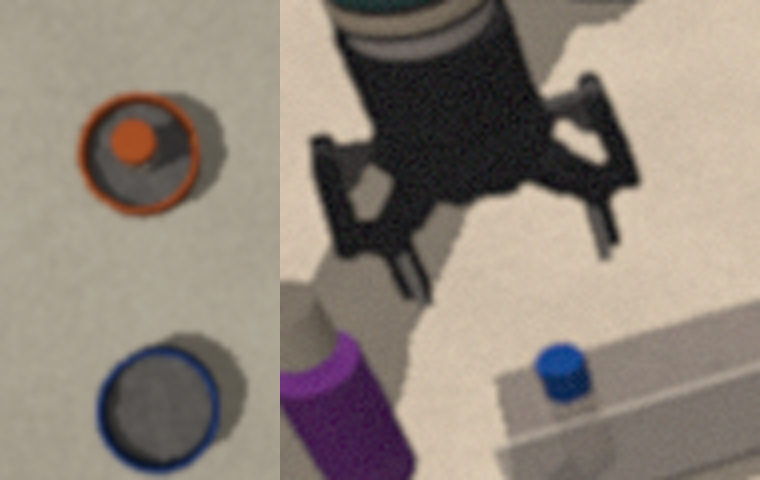

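The orange vial stands upright and centred in its pot (top crop 133,142). The arm is still settling, so I'll settle it over the blue vial and then go partly down.

Emit:
move_arm(
  motion=[
    {"claw": 1, "delta_pos": [0, 0, 0], "twist": 0},
    {"claw": 1, "delta_pos": [0, 0, 0], "twist": 0},
    {"claw": 1, "delta_pos": [0, 0, 0], "twist": 0},
    {"claw": 1, "delta_pos": [0, 0, 1], "twist": 0},
    {"claw": 1, "delta_pos": [0, 0, 2], "twist": 0},
    {"claw": 1, "delta_pos": [0, 0, 3], "twist": 0},
    {"claw": 1, "delta_pos": [0, 0, 3.5], "twist": 0},
    {"claw": 1, "delta_pos": [0, 0, 3.5], "twist": 0},
  ],
)

```text
clock: 24.75
tool_pos: [0.5517, -0.252, 0.1169]
tool_rot: [-0.002, 0.099, 0.995, 0.001]
ft_force: [-0.2, 0.9, 0.0]
width: 0.0856
grip_force: 0.0
```

```bash
python3 -c "
from h import *
plan(.5507,-.2528,.066,79)"
```

```text
t 24.75 pos [ 0.5517 -0.252   0.1169] yaw 78.6 F [-0.1509  0.8556  0.0007] w 0.0856 j7 1.74
delta [ 0.06 -0.1   5.09] n 1.2 twist -0.006
```

Emit:
move_arm(
  motion=[
    {"claw": 1, "delta_pos": [0, -0.1, 1.5], "twist": 0},
    {"claw": 1, "delta_pos": [0, -0.1, 3], "twist": 0},
    {"claw": 1, "delta_pos": [0, -0.1, 4.2], "twist": 0},
    {"claw": 1, "delta_pos": [0, -0.1, 5], "twist": 0},
    {"claw": 1, "delta_pos": [0, -0.1, 5], "twist": 0},
    {"claw": 1, "delta_pos": [0, -0.1, 5], "twist": 0},
    {"claw": -1, "delta_pos": [0, -0.1, 5], "twist": 0},
    {"claw": -1, "delta_pos": [0, -0.1, 5], "twist": 0},
  ],
)

```text
clock: 25.42
tool_pos: [0.5534, -0.2541, 0.0698]
tool_rot: [0.001, 0.099, 0.995, -0.0]
ft_force: [-0.4, -0.1, -0.9]
width: 0.064
grip_force: 0.0
```

Emit:
move_arm(
  motion=[
    {"claw": -1, "delta_pos": [0, 0, 0], "twist": 0},
    {"claw": -1, "delta_pos": [0, 0, 0], "twist": 0},
    {"claw": -1, "delta_pos": [0, 0, 0], "twist": 0},
    {"claw": -1, "delta_pos": [0, 0, 0], "twist": 0},
    {"claw": -1, "delta_pos": [0, 0, 0], "twist": 0},
    {"claw": -1, "delta_pos": [0, 0, 0], "twist": 0},
    {"claw": -1, "delta_pos": [0, 0, 0], "twist": 0},
    {"claw": -1, "delta_pos": [0, 0, 0], "twist": 0},
  ],
)

```text
clock: 26.08
tool_pos: [0.5532, -0.2541, 0.0697]
tool_rot: [0.0, 0.099, 0.995, -0.0]
ft_force: [-0.9, 0.4, 6.2]
width: 0.026
grip_force: 58.8
```

Emit:
move_arm(
  motion=[
    {"claw": -1, "delta_pos": [0, 0, -0.5], "twist": 0},
    {"claw": -1, "delta_pos": [0, 0, -1.5], "twist": 0},
    {"claw": -1, "delta_pos": [0, 0, -4], "twist": 0},
    {"claw": -1, "delta_pos": [0, 0, -7], "twist": 0},
    {"claw": -1, "delta_pos": [0, 0, -10], "twist": 0},
    {"claw": -1, "delta_pos": [0, 0, -11.5], "twist": 0},
    {"claw": -1, "delta_pos": [0, 0, -12], "twist": 0},
    {"claw": -1, "delta_pos": [0, 0, -12], "twist": 0},
  ],
)

```text
clock: 26.75
tool_pos: [0.5536, -0.254, 0.1908]
tool_rot: [0.002, 0.099, 0.995, -0.0]
ft_force: [-0.4, 0.2, -1.2]
width: 0.0264
grip_force: 59.1
```

```bash
python3 -c "
from h import *
plan(.466,.0058,.18,79)"
```

```text
t 26.75 pos [ 0.5536 -0.254   0.1908] yaw 78.6 F [-0.3974  0.2146 -1.1878] w 0.0264 j7 1.74
delta [13.72 23.74  1.03] n 6.6 twist -0.007
```

Emit:
move_arm(
  motion=[
    {"claw": -1, "delta_pos": [1.5, 2.6, 0], "twist": 0},
    {"claw": -1, "delta_pos": [3.5, 6, 0], "twist": 0},
    {"claw": -1, "delta_pos": [5.5, 9.6, 0], "twist": 0},
    {"claw": -1, "delta_pos": [7.5, 13.1, 0], "twist": 0},
    {"claw": -1, "delta_pos": [9.5, 16.6, 0], "twist": 0},
    {"claw": -1, "delta_pos": [11.5, 20.1, 0], "twist": 0},
    {"claw": -1, "delta_pos": [13, 22.7, 0], "twist": 0},
    {"claw": -1, "delta_pos": [13.6, 23.8, 0], "twist": 0},
  ],
)

```text
clock: 27.42
tool_pos: [0.4628, 0.0111, 0.1875]
tool_rot: [-0.003, 0.096, 0.995, 0.0]
ft_force: [-0.3, -0.2, -0.9]
width: 0.0265
grip_force: 59.1
```

Emit:
move_arm(
  motion=[
    {"claw": -1, "delta_pos": [0, 0, 0], "twist": 0},
    {"claw": -1, "delta_pos": [0, 0, 0], "twist": 0},
    {"claw": -1, "delta_pos": [0, 0, 1], "twist": 0},
    {"claw": -1, "delta_pos": [0, 0, 2], "twist": 0},
    {"claw": -1, "delta_pos": [0, 0, 3.5], "twist": 0},
    {"claw": -1, "delta_pos": [0, 0, 5], "twist": 0},
    {"claw": -1, "delta_pos": [0, 0, 5.7], "twist": 0},
    {"claw": -1, "delta_pos": [0, 0, 6], "twist": 0},
  ],
)

```text
clock: 28.08
tool_pos: [0.4659, 0.0046, 0.1276]
tool_rot: [-0.001, 0.101, 0.995, -0.001]
ft_force: [0.7, -0.6, -1.5]
width: 0.0266
grip_force: 59.1
```

```bash
python3 -c "
from h import *
plan(.4676,.0058,.117,79)"
```

```text
t 28.08 pos [0.4659 0.0046 0.1276] yaw 78.5 F [ 0.6728 -0.6217 -1.4746] w 0.0266 j7 1.26
delta [-0.15  0.15  1.06] n 0.3 twist -0.009
```

Emit:
move_arm(
  motion=[
    {"claw": -1, "delta_pos": [-0.15, 0.1, 0.5], "twist": 0},
    {"claw": -1, "delta_pos": [-0.15, 0.1, 1], "twist": 0},
    {"claw": -1, "delta_pos": [-0.15, 0.1, 1.4], "twist": 0},
    {"claw": -1, "delta_pos": [-0.15, 0.1, 1.7], "twist": 0},
    {"claw": -1, "delta_pos": [-0.15, 0.1, 1.9], "twist": 0},
    {"claw": -1, "delta_pos": [-0.15, 0.1, 2], "twist": 0},
    {"claw": -1, "delta_pos": [-0.15, 0.1, 2], "twist": 0},
    {"claw": -1, "delta_pos": [-0.15, 0.1, 2], "twist": 0},
  ],
)

```text
clock: 28.75
tool_pos: [0.4682, 0.0071, 0.1092]
tool_rot: [0.0, 0.099, 0.995, 0.0]
ft_force: [-0.0, -0.6, -0.3]
width: 0.0264
grip_force: 59.1
```

```bash
python3 -c "
from h import *
plan(.4676,.0058,.1,79)
b=viewer.camera('scene')
cv2.imwrite('pics/g8.png',cv2.resize(b[90:200,190:300,::-1],None,fx=4,fy=4,interpolation=2))"
```

```text
t 28.75 pos [0.4682 0.0071 0.1092] yaw 78.6 F [-0.0228 -0.5877 -0.3293] w 0.0264 j7 1.25
delta [ 0.03 -0.14  0.92] n 0.2 twist -0.007
```

View pics/g8.png

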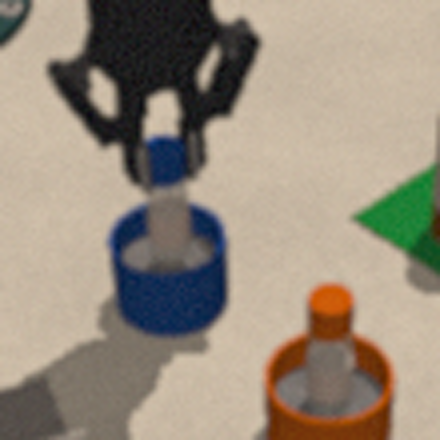

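The blue vial is inside its pot, centred (crop 168,240), and orange stands well. Lowering by feel.

Emit:
move_arm(
  motion=[
    {"claw": -1, "delta_pos": [0, -0.1, 0.1], "twist": 0},
    {"claw": -1, "delta_pos": [0, -0.1, 0.2], "twist": 0},
    {"claw": -1, "delta_pos": [0, -0.1, 0.3], "twist": 0},
    {"claw": -1, "delta_pos": [0, -0.1, 0.4], "twist": 0},
    {"claw": -1, "delta_pos": [0, -0.1, 0.5], "twist": 0},
    {"claw": -1, "delta_pos": [0, -0.1, 0.55], "twist": 0},
    {"claw": -1, "delta_pos": [0, -0.1, 0.55], "twist": 0},
    {"claw": -1, "delta_pos": [0, -0.1, 0.55], "twist": 0},
  ],
)

```text
clock: 29.47
tool_pos: [0.4679, 0.0061, 0.1035]
tool_rot: [-0.0, 0.099, 0.995, -0.0]
ft_force: [0.1, 0.3, -0.3]
width: 0.0261
grip_force: 59.1
```

Emit:
move_arm(
  motion=[
    {"claw": -1, "delta_pos": [0, 0, 0.05], "twist": 0},
    {"claw": -1, "delta_pos": [0, 0, 0.1], "twist": 0},
    {"claw": -1, "delta_pos": [0, 0, 0.15], "twist": 0},
    {"claw": -1, "delta_pos": [0, 0, 0.2], "twist": 0},
    {"claw": -1, "delta_pos": [0, 0, 0.25], "twist": 0},
    {"claw": -1, "delta_pos": [0, 0, 0.25], "twist": 0},
    {"claw": -1, "delta_pos": [0, 0, 0.25], "twist": 0},
    {"claw": -1, "delta_pos": [0, 0, 0.25], "twist": 0},
  ],
)

```text
clock: 30.13
tool_pos: [0.468, 0.0061, 0.1011]
tool_rot: [0.0, 0.099, 0.995, 0.0]
ft_force: [0.7, 0.3, -0.7]
width: 0.0268
grip_force: 59.1
```

Emit:
move_arm(
  motion=[
    {"claw": -1, "delta_pos": [0, 0, 0.05], "twist": 0},
    {"claw": -1, "delta_pos": [0, 0, 0.1], "twist": 0},
    {"claw": -1, "delta_pos": [0, 0, 0.15], "twist": 0},
    {"claw": -1, "delta_pos": [0, 0, 0.2], "twist": 0},
    {"claw": -1, "delta_pos": [0, 0, 0.25], "twist": 0},
    {"claw": -1, "delta_pos": [0, 0, 0.25], "twist": 0},
    {"claw": -1, "delta_pos": [0, 0, 0.25], "twist": 0},
    {"claw": -1, "delta_pos": [0, 0, 0.25], "twist": 0},
  ],
)

```text
clock: 30.8
tool_pos: [0.4679, 0.0061, 0.0985]
tool_rot: [-0.0, 0.099, 0.995, -0.0]
ft_force: [0.8, 0.3, -0.3]
width: 0.0262
grip_force: 59.1
```

Emit:
move_arm(
  motion=[
    {"claw": -1, "delta_pos": [0, 0, 0.05], "twist": 0},
    {"claw": -1, "delta_pos": [0, 0, 0.1], "twist": 0},
    {"claw": -1, "delta_pos": [0, 0, 0.15], "twist": 0},
    {"claw": -1, "delta_pos": [0, 0, 0.2], "twist": 0},
    {"claw": -1, "delta_pos": [0, 0, 0.25], "twist": 0},
    {"claw": -1, "delta_pos": [0, 0, 0.25], "twist": 0},
    {"claw": -1, "delta_pos": [0, 0, 0.25], "twist": 0},
    {"claw": -1, "delta_pos": [0, 0, 0.25], "twist": 0},
  ],
)

```text
clock: 31.47
tool_pos: [0.4681, 0.006, 0.0966]
tool_rot: [0.0, 0.099, 0.995, 0.0]
ft_force: [-1.1, 0.1, 5.7]
width: 0.0264
grip_force: 59.9
```

Contact at 5.7 N (foot at about 33 mm). Releasing.

Emit:
move_arm(
  motion=[
    {"claw": 0, "delta_pos": [0, 0, 0], "twist": 0},
    {"claw": 0.5, "delta_pos": [0, 0, 0], "twist": 0},
    {"claw": 1, "delta_pos": [0, 0, 0], "twist": 0},
    {"claw": 1, "delta_pos": [0, 0, 0], "twist": 0},
    {"claw": 1, "delta_pos": [0, 0, 0], "twist": 0},
    {"claw": 1, "delta_pos": [0, 0, -1], "twist": 0},
    {"claw": 1, "delta_pos": [0, 0, -4], "twist": 0},
    {"claw": 1, "delta_pos": [0, 0, -8], "twist": 0},
  ],
)

```text
clock: 32.13
tool_pos: [0.4657, 0.006, 0.1753]
tool_rot: [-0.003, 0.099, 0.995, -0.001]
ft_force: [0.9, -0.5, 0.1]
width: 0.0852
grip_force: 0.0
```

```bash
python3 -c "
from h import *
plan(.5228,.2275,.21,10)"
```

```text
t 32.13 pos [0.4657 0.006  0.1753] yaw 78.6 F [ 0.9164 -0.4696  0.1003] w 0.0852 j7 1.26
delta [-1.21 22.84 -3.52] n 5.5 twist 1.198
```

Emit:
move_arm(
  motion=[
    {"claw": 1, "delta_pos": [0, 0, -3.5], "twist": 0},
    {"claw": 1, "delta_pos": [-1.2, 22.8, -3.5], "twist": 1.198},
    {"claw": 1, "delta_pos": [-1.2, 22.8, -3.5], "twist": 1.198},
    {"claw": 1, "delta_pos": [-1.2, 22.8, -3.5], "twist": 1.198},
    {"claw": 1, "delta_pos": [-1.2, 22.8, -3.5], "twist": 1.198},
    {"claw": 1, "delta_pos": [-1.2, 22.8, -3.5], "twist": 1.198},
    {"claw": 1, "delta_pos": [-1.2, 22.8, -3.5], "twist": 1.198},
    {"claw": 1, "delta_pos": [-1.2, 22.8, -3.5], "twist": 1.198},
  ],
)

```text
clock: 32.8
tool_pos: [0.5255, 0.236, 0.2119]
tool_rot: [-0.0, 0.505, 0.863, 0.003]
ft_force: [0.0, 0.4, 0.2]
width: 0.0854
grip_force: 0.0
```

```bash
python3 -c "
from h import *
plan(.5228,.2275,.19,10)"
```

```text
t 32.8 pos [0.5255 0.236  0.2119] yaw 29.3 F [0.0474 0.4195 0.1704] w 0.0854 j7 0.13
delta [-0.61 -0.66  2.19] n 0.6 twist 0.337
```

Emit:
move_arm(
  motion=[
    {"claw": 1, "delta_pos": [-0.6, -0.6, 0], "twist": 0.337},
    {"claw": 1, "delta_pos": [-0.6, -0.6, 0], "twist": 0.337},
    {"claw": 1, "delta_pos": [-0.6, -0.6, 0], "twist": 0.337},
    {"claw": 1, "delta_pos": [-0.6, -0.6, 0], "twist": 0.337},
    {"claw": 1, "delta_pos": [-0.6, -0.6, 1], "twist": 0.337},
    {"claw": 1, "delta_pos": [-0.6, -0.6, 2], "twist": 0.337},
    {"claw": 1, "delta_pos": [-0.6, -0.6, 2.5], "twist": 0.337},
    {"claw": 1, "delta_pos": [-0.6, -0.6, 2.5], "twist": 0.337},
  ],
)

```text
clock: 33.47
tool_pos: [0.521, 0.2185, 0.1841]
tool_rot: [-0.001, 0.644, 0.765, -0.002]
ft_force: [0.2, 0.6, -0.1]
width: 0.0853
grip_force: 0.0
```

```bash
python3 -c "
from h import *
plan(.5228,.2275,.1166,10)
a=viewer.camera('top');b=viewer.camera('scene')
f=lambda i:cv2.resize(i[:,:,::-1],None,fx=3,fy=3,interpolation=2)
cv2.imwrite('pics/g9.png',np.hstack([f(a[170:290,90:210]),f(b[70:190,210:345])]))"
```

```text
t 33.47 pos [0.521  0.2185 0.1841] yaw 9.8 F [ 0.2355  0.5873 -0.0822] w 0.0853 j7 -0.12
delta [0.86 0.36 6.75] n 1.6 twist -0.003
```

View pics/g9.png

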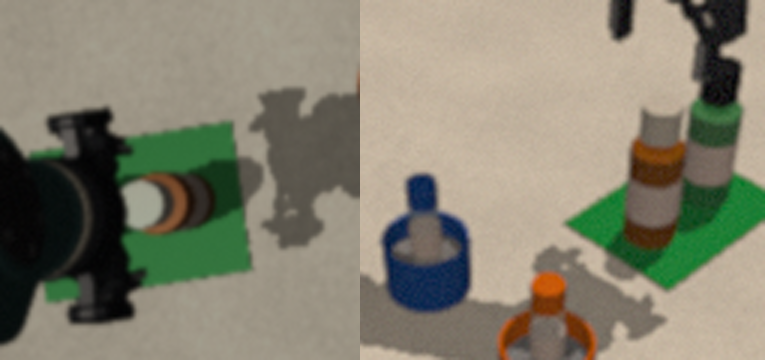

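Both vials stand upright in their pots (scene crop: blue at 422,210, orange at 547,310), and both jars are still on the mat. Next I'll regrasp amber at its release pose.

Emit:
move_arm(
  motion=[
    {"claw": 1, "delta_pos": [0.8, 0.3, 0], "twist": 0},
    {"claw": 1, "delta_pos": [0.8, 0.3, 1], "twist": 0},
    {"claw": 1, "delta_pos": [0.8, 0.3, 2], "twist": 0},
    {"claw": 1, "delta_pos": [0.8, 0.3, 3], "twist": 0},
    {"claw": 1, "delta_pos": [0.8, 0.3, 4], "twist": 0},
    {"claw": 1, "delta_pos": [0.8, 0.3, 4.5], "twist": 0},
    {"claw": 1, "delta_pos": [0.8, 0.3, 4.5], "twist": 0},
    {"claw": 1, "delta_pos": [0.8, 0.3, 4.5], "twist": 0},
  ],
)

```text
clock: 34.23
tool_pos: [0.5237, 0.2271, 0.1404]
tool_rot: [-0.0, 0.644, 0.765, -0.001]
ft_force: [0.4, 0.3, 0.4]
width: 0.0851
grip_force: 0.0
```

```bash
python3 -c "
from h import *
plan(.5228,.2275,.1166,10)"
```

```text
t 34.23 pos [0.5237 0.2271 0.1404] yaw 9.8 F [0.4262 0.2829 0.428 ] w 0.0851 j7 -0.11
delta [ 0.05 -0.08  2.38] n 0.6 twist -0.004
```

Emit:
move_arm(
  motion=[
    {"claw": 1, "delta_pos": [0, -0.1, 1], "twist": 0},
    {"claw": 1, "delta_pos": [0, -0.1, 2], "twist": 0},
    {"claw": 1, "delta_pos": [0, -0.1, 2.3], "twist": 0},
    {"claw": 1, "delta_pos": [0, -0.1, 2.3], "twist": 0},
    {"claw": 1, "delta_pos": [0, -0.1, 2.3], "twist": 0},
    {"claw": -1, "delta_pos": [0, -0.1, 2.3], "twist": 0},
    {"claw": -1, "delta_pos": [0, -0.1, 2.3], "twist": 0},
    {"claw": -1, "delta_pos": [0, -0.1, 2.3], "twist": 0},
  ],
)

```text
clock: 34.9
tool_pos: [0.5233, 0.2274, 0.1184]
tool_rot: [0.0, 0.644, 0.765, 0.0]
ft_force: [-0.4, -0.2, 0.1]
width: 0.0515
grip_force: 0.0
```

Emit:
move_arm(
  motion=[
    {"claw": -1, "delta_pos": [0, 0, 0], "twist": 0},
    {"claw": -1, "delta_pos": [0, 0, 0], "twist": 0},
    {"claw": -1, "delta_pos": [0, 0, 0], "twist": 0},
    {"claw": -1, "delta_pos": [0, 0, 0], "twist": 0},
    {"claw": -1, "delta_pos": [0, 0, 0], "twist": 0},
    {"claw": -1, "delta_pos": [0, 0, 0], "twist": 0},
    {"claw": -1, "delta_pos": [0, 0, 0], "twist": 0},
    {"claw": -1, "delta_pos": [0, 0, 0], "twist": 0},
  ],
)

```text
clock: 35.57
tool_pos: [0.5238, 0.2275, 0.1186]
tool_rot: [0.0, 0.644, 0.765, 0.001]
ft_force: [0.5, 0.0, 5.2]
width: 0.0363
grip_force: 59.8
```

Emit:
move_arm(
  motion=[
    {"claw": -1, "delta_pos": [0, 0, -0.5], "twist": 0},
    {"claw": -1, "delta_pos": [0, 0, -1.5], "twist": 0},
    {"claw": -1, "delta_pos": [0, 0, -4], "twist": 0},
    {"claw": -1, "delta_pos": [0, 0, -7], "twist": 0},
    {"claw": -1, "delta_pos": [0, 0, -10], "twist": 0},
    {"claw": -1, "delta_pos": [0, 0, -13], "twist": 0},
    {"claw": -1, "delta_pos": [0, 0, -15], "twist": 0},
    {"claw": -1, "delta_pos": [0, 0, -15], "twist": 0},
  ],
)

```text
clock: 36.23
tool_pos: [0.5249, 0.2279, 0.2726]
tool_rot: [0.001, 0.644, 0.765, 0.004]
ft_force: [1.3, -0.3, -2.0]
width: 0.037
grip_force: 60.9
```

```bash
python3 -c "
from h import *
plan(.504,-.2374,.265,-11)"
```

```text
t 36.23 pos [0.5249 0.2279 0.2726] yaw 9.8 F [ 1.307  -0.2885 -1.9919] w 0.037 j7 -0.17
delta [-45.5   -9.96   0.56] n 11.2 twist 0.363
```

Emit:
move_arm(
  motion=[
    {"claw": -1, "delta_pos": [-3, -0.7, 0], "twist": 0.02},
    {"claw": -1, "delta_pos": [-7, -1.5, 0], "twist": 0.06},
    {"claw": -1, "delta_pos": [-11, -2.4, 0], "twist": 0.09},
    {"claw": -1, "delta_pos": [-15, -3.3, 0], "twist": 0.12},
    {"claw": -1, "delta_pos": [-19, -4.2, 0], "twist": 0.16},
    {"claw": -1, "delta_pos": [-23, -5, 0], "twist": 0.19},
    {"claw": -1, "delta_pos": [-27, -5.9, 0], "twist": 0.22},
    {"claw": -1, "delta_pos": [-31, -6.8, 0], "twist": 0.25},
  ],
)

```text
clock: 36.9
tool_pos: [0.5064, -0.0911, 0.2667]
tool_rot: [-0.001, 0.735, 0.678, -0.001]
ft_force: [0.6, -0.1, -2.9]
width: 0.0369
grip_force: 60.8
```

```bash
python3 -c "
from h import *
plan(.504,-.2374,.265,-11)"
```

```text
t 36.9 pos [ 0.5064 -0.0911  0.2667] yaw -4.6 F [ 0.5816 -0.1487 -2.92  ] w 0.0369 j7 0.21
delta [-14.6    0.94   0.16] n 3.5 twist 0.112
```

Emit:
move_arm(
  motion=[
    {"claw": -1, "delta_pos": [-4, 0.2, 0], "twist": 0.04},
    {"claw": -1, "delta_pos": [-8, 0.5, 0], "twist": 0.08},
    {"claw": -1, "delta_pos": [-11.5, 0.7, 0], "twist": 0.11},
    {"claw": -1, "delta_pos": [-13.8, 0.9, 0], "twist": 0.11},
    {"claw": -1, "delta_pos": [-14.5, 0.9, 0], "twist": 0.11},
    {"claw": -1, "delta_pos": [-14.5, 0.9, 0], "twist": 0.11},
    {"claw": -1, "delta_pos": [-14.5, 0.9, 2], "twist": 0.11},
    {"claw": -1, "delta_pos": [-14.5, 0.9, 5], "twist": 0.11},
  ],
)

```text
clock: 37.57
tool_pos: [0.5081, -0.2338, 0.2191]
tool_rot: [0.002, 0.77, 0.638, 0.002]
ft_force: [0.1, 0.1, -3.4]
width: 0.0365
grip_force: 60.9
```

Emit:
move_arm(
  motion=[
    {"claw": -1, "delta_pos": [0, 0, 2], "twist": 0},
    {"claw": -1, "delta_pos": [0, 0, 4], "twist": 0},
    {"claw": -1, "delta_pos": [0, 0, 5.5], "twist": 0},
    {"claw": -1, "delta_pos": [0, 0, 6.5], "twist": 0},
    {"claw": -1, "delta_pos": [0, 0, 7], "twist": 0},
    {"claw": -1, "delta_pos": [0, 0, 7.2], "twist": 0},
    {"claw": -1, "delta_pos": [0, 0, 7.2], "twist": 0},
    {"claw": -1, "delta_pos": [0, 0, 7.2], "twist": 0},
  ],
)

```text
clock: 38.23
tool_pos: [0.5068, -0.235, 0.1467]
tool_rot: [0.001, 0.771, 0.637, 0.0]
ft_force: [0.5, -1.1, -2.1]
width: 0.0367
grip_force: 60.6
```

```bash
python3 -c "
from h import *
plan(.504,-.2374,.1216,-11)"
```

```text
t 38.23 pos [ 0.5068 -0.235   0.1467] yaw -10.8 F [ 0.4597 -1.0974 -2.0831] w 0.0367 j7 0.52
delta [-0.29 -0.23  2.51] n 0.6 twist 0.003
```

Emit:
move_arm(
  motion=[
    {"claw": -1, "delta_pos": [-0.3, -0.25, 0.6], "twist": 0},
    {"claw": -1, "delta_pos": [-0.3, -0.25, 1.2], "twist": 0},
    {"claw": -1, "delta_pos": [-0.3, -0.25, 1.6], "twist": 0},
    {"claw": -1, "delta_pos": [-0.3, -0.25, 1.9], "twist": 0},
    {"claw": -1, "delta_pos": [-0.3, -0.25, 2.1], "twist": 0},
    {"claw": -1, "delta_pos": [-0.3, -0.25, 2.2], "twist": 0},
    {"claw": -1, "delta_pos": [-0.3, -0.25, 2.2], "twist": 0},
    {"claw": -1, "delta_pos": [-0.3, -0.25, 2.2], "twist": 0},
  ],
)

```text
clock: 38.9
tool_pos: [0.5033, -0.2375, 0.124]
tool_rot: [0.0, 0.771, 0.637, 0.0]
ft_force: [-0.2, -0.5, -2.0]
width: 0.0366
grip_force: 60.6
```

```bash
python3 -c "
from h import *
plan(.504,-.2374,.1216,-11)"
```

```text
t 38.9 pos [ 0.5033 -0.2375  0.124 ] yaw -10.8 F [-0.2003 -0.4573 -1.9875] w 0.0366 j7 0.55
delta [0.02 0.07 0.24] n 0.1 twist 0.003
```

Emit:
move_arm(
  motion=[
    {"claw": -1, "delta_pos": [0, 0, 0.08], "twist": 0},
    {"claw": -1, "delta_pos": [0, 0, 0.16], "twist": 0},
    {"claw": -1, "delta_pos": [0, 0, 0.22], "twist": 0},
    {"claw": -1, "delta_pos": [0, 0, 0.26], "twist": 0},
    {"claw": -1, "delta_pos": [0, 0, 0.3], "twist": 0},
    {"claw": -1, "delta_pos": [0, 0, 0.3], "twist": 0},
    {"claw": -1, "delta_pos": [0, 0, 0.3], "twist": 0},
    {"claw": -1, "delta_pos": [0, 0, 0.3], "twist": 0},
  ],
)

```text
clock: 39.57
tool_pos: [0.5033, -0.2376, 0.1216]
tool_rot: [0.0, 0.771, 0.637, 0.0]
ft_force: [-1.3, 0.4, 5.6]
width: 0.0367
grip_force: 61.5
```

Emit:
move_arm(
  motion=[
    {"claw": 1, "delta_pos": [0, 0, 0], "twist": 0},
    {"claw": 1, "delta_pos": [0, 0, 0], "twist": 0},
    {"claw": 1, "delta_pos": [0, 0, 0], "twist": 0},
    {"claw": 1, "delta_pos": [0, 0, 0], "twist": 0},
    {"claw": 1, "delta_pos": [0, 0, 0], "twist": 0},
    {"claw": 1, "delta_pos": [0, 0, -1.5], "twist": 0},
    {"claw": 1, "delta_pos": [0, 0, -5], "twist": 0},
    {"claw": 1, "delta_pos": [0, 0, -9], "twist": 0},
  ],
)

```text
clock: 40.23
tool_pos: [0.5014, -0.2366, 0.21]
tool_rot: [-0.002, 0.771, 0.637, -0.002]
ft_force: [0.6, -0.6, 0.0]
width: 0.0854
grip_force: 0.0
```

```bash
python3 -c "
from h import *
plan(.509,.3111,.22,10)"
```

```text
t 40.23 pos [ 0.5014 -0.2366  0.21  ] yaw -10.8 F [ 0.5674 -0.5804  0.0278] w 0.0854 j7 0.47
delta [53.93 -9.56 -0.92] n 13.1 twist -0.364
```

Emit:
move_arm(
  motion=[
    {"claw": 1, "delta_pos": [0, 0, -1], "twist": 0},
    {"claw": 1, "delta_pos": [53.9, -9.5, -1], "twist": -0.364},
    {"claw": 1, "delta_pos": [53.9, -9.5, -1], "twist": -0.364},
    {"claw": 1, "delta_pos": [53.9, -9.5, -1], "twist": -0.364},
    {"claw": 1, "delta_pos": [53.9, -9.5, -1], "twist": -0.364},
    {"claw": 1, "delta_pos": [53.9, -9.5, -1], "twist": -0.364},
    {"claw": 1, "delta_pos": [53.9, -9.5, -1], "twist": -0.364},
    {"claw": 1, "delta_pos": [53.9, -9.5, -1], "twist": -0.364},
  ],
)

```text
clock: 40.9
tool_pos: [0.5071, 0.0561, 0.2211]
tool_rot: [0.0, 0.643, 0.766, 0.0]
ft_force: [1.4, 0.3, 0.1]
width: 0.0851
grip_force: 0.0
```

```bash
python3 -c "
from h import *
plan(.509,.3111,.22,10)"
```

```text
t 40.9 pos [0.5071 0.0561 0.2211] yaw 10.0 F [1.3911 0.3291 0.08  ] w 0.0851 j7 0.17
delta [25.09  4.61  0.12] n 6.1 twist -0.0
```

Emit:
move_arm(
  motion=[
    {"claw": 1, "delta_pos": [4, 0.7, 0], "twist": 0},
    {"claw": 1, "delta_pos": [8, 1.5, 0], "twist": 0},
    {"claw": 1, "delta_pos": [12, 2.2, 0], "twist": 0},
    {"claw": 1, "delta_pos": [16, 2.9, 0], "twist": 0},
    {"claw": 1, "delta_pos": [20, 3.7, 0], "twist": 0},
    {"claw": 1, "delta_pos": [23, 4.2, 0], "twist": 0},
    {"claw": 1, "delta_pos": [25.1, 4.6, 0], "twist": 0},
    {"claw": 1, "delta_pos": [25.1, 4.6, 0], "twist": 0},
  ],
)

```text
clock: 41.57
tool_pos: [0.508, 0.3169, 0.2206]
tool_rot: [-0.001, 0.639, 0.769, 0.002]
ft_force: [-0.6, 0.1, 0.2]
width: 0.0853
grip_force: 0.0
```

Emit:
move_arm(
  motion=[
    {"claw": 1, "delta_pos": [0, 0, 0], "twist": 0},
    {"claw": 1, "delta_pos": [0, 0, 0.5], "twist": 0},
    {"claw": 1, "delta_pos": [0, 0, 2], "twist": 0},
    {"claw": 1, "delta_pos": [0, 0, 3.5], "twist": 0},
    {"claw": 1, "delta_pos": [0, 0, 4.5], "twist": 0},
    {"claw": 1, "delta_pos": [0, 0, 5], "twist": 0},
    {"claw": 1, "delta_pos": [0, 0, 5], "twist": 0},
    {"claw": 1, "delta_pos": [0, 0, 5], "twist": 0},
  ],
)

```text
clock: 42.23
tool_pos: [0.5094, 0.3086, 0.1711]
tool_rot: [0.0, 0.643, 0.766, -0.0]
ft_force: [-0.5, 0.2, -0.1]
width: 0.0858
grip_force: 0.0
```

```bash
python3 -c "
from h import *
plan(.509,.3111,.1175,10)"
```

```text
t 42.23 pos [0.5094 0.3086 0.1711] yaw 9.9 F [-0.514   0.1746 -0.0971] w 0.0858 j7 -0.23
delta [0.26 0.   5.36] n 1.3 twist -0.001
```

Emit:
move_arm(
  motion=[
    {"claw": 1, "delta_pos": [0.25, 0, 1.5], "twist": 0},
    {"claw": 1, "delta_pos": [0.25, 0, 3], "twist": 0},
    {"claw": 1, "delta_pos": [0.25, 0, 4.5], "twist": 0},
    {"claw": 1, "delta_pos": [0.25, 0, 5.3], "twist": 0},
    {"claw": 1, "delta_pos": [0.25, 0, 5.3], "twist": 0},
    {"claw": -1, "delta_pos": [0.25, 0, 5.3], "twist": 0},
    {"claw": -1, "delta_pos": [0.25, 0, 5.3], "twist": 0},
    {"claw": -1, "delta_pos": [0.25, 0, 5.3], "twist": 0},
  ],
)

```text
clock: 42.9
tool_pos: [0.5094, 0.3121, 0.1191]
tool_rot: [0.0, 0.643, 0.766, 0.001]
ft_force: [0.1, -0.1, 0.6]
width: 0.0516
grip_force: 0.0
```

Emit:
move_arm(
  motion=[
    {"claw": -1, "delta_pos": [0, 0, 0], "twist": 0},
    {"claw": -1, "delta_pos": [0, 0, 0], "twist": 0},
    {"claw": -1, "delta_pos": [0, 0, 0], "twist": 0},
    {"claw": -1, "delta_pos": [0, 0, 0], "twist": 0},
    {"claw": -1, "delta_pos": [0, 0, 0], "twist": 0},
    {"claw": -1, "delta_pos": [0, 0, 0], "twist": 0},
    {"claw": -1, "delta_pos": [0, 0, 0], "twist": 0},
    {"claw": -1, "delta_pos": [0, 0, 0], "twist": 0},
  ],
)

```text
clock: 43.57
tool_pos: [0.5091, 0.3121, 0.1191]
tool_rot: [-0.0, 0.643, 0.766, 0.001]
ft_force: [-1.0, -0.3, 6.1]
width: 0.0368
grip_force: 59.5
```

Emit:
move_arm(
  motion=[
    {"claw": -1, "delta_pos": [0, 0, -0.5], "twist": 0},
    {"claw": -1, "delta_pos": [0, 0, -1.5], "twist": 0},
    {"claw": -1, "delta_pos": [0, 0, -4], "twist": 0},
    {"claw": -1, "delta_pos": [0, 0, -7], "twist": 0},
    {"claw": -1, "delta_pos": [0, 0, -10], "twist": 0},
    {"claw": -1, "delta_pos": [0, 0, -13], "twist": 0},
    {"claw": -1, "delta_pos": [0, 0, -15], "twist": 0},
    {"claw": -1, "delta_pos": [0, 0, -15], "twist": 0},
  ],
)

```text
clock: 44.23
tool_pos: [0.5115, 0.313, 0.2734]
tool_rot: [0.001, 0.643, 0.766, 0.005]
ft_force: [0.8, 1.0, -1.7]
width: 0.0365
grip_force: 60.5
```

```bash
python3 -c "
from h import *
plan(.5185,-.165,.265,-11)"
```

```text
t 44.23 pos [0.5115 0.313  0.2734] yaw 10.0 F [ 0.7973  1.0003 -1.7028] w 0.0365 j7 -0.28
delta [-47.2   -7.61   0.57] n 11.5 twist 0.366
```

Emit:
move_arm(
  motion=[
    {"claw": -1, "delta_pos": [-3, -0.5, 0], "twist": 0.02},
    {"claw": -1, "delta_pos": [-7, -1.1, 0], "twist": 0.06},
    {"claw": -1, "delta_pos": [-11, -1.8, 0], "twist": 0.09},
    {"claw": -1, "delta_pos": [-15, -2.4, 0], "twist": 0.12},
    {"claw": -1, "delta_pos": [-19, -3.1, 0], "twist": 0.15},
    {"claw": -1, "delta_pos": [-23, -3.7, 0], "twist": 0.18},
    {"claw": -1, "delta_pos": [-27, -4.4, 0], "twist": 0.21},
    {"claw": -1, "delta_pos": [-31, -5, 0], "twist": 0.24},
  ],
)

```text
clock: 44.9
tool_pos: [0.5117, -0.004, 0.2672]
tool_rot: [-0.001, 0.73, 0.683, -0.001]
ft_force: [0.2, 0.9, -2.1]
width: 0.0365
grip_force: 60.4
```

```bash
python3 -c "
from h import *
plan(.5175,-.1645,.265,-11)"
```

```text
t 44.9 pos [ 0.5117 -0.004   0.2672] yaw -3.8 F [ 0.2437  0.862  -2.1293] w 0.0365 j7 0.06
delta [-15.97   1.65   0.22] n 3.9 twist 0.125
```

Emit:
move_arm(
  motion=[
    {"claw": -1, "delta_pos": [-4, 0.4, 0], "twist": 0.03},
    {"claw": -1, "delta_pos": [-8, 0.8, 0], "twist": 0.07},
    {"claw": -1, "delta_pos": [-12, 1.2, 0], "twist": 0.1},
    {"claw": -1, "delta_pos": [-14.5, 1.5, 0], "twist": 0.125},
    {"claw": -1, "delta_pos": [-15.7, 1.6, 0], "twist": 0.125},
    {"claw": -1, "delta_pos": [-15.9, 1.6, 0], "twist": 0.125},
    {"claw": -1, "delta_pos": [-15.9, 1.6, 1], "twist": 0.125},
    {"claw": -1, "delta_pos": [-15.9, 1.6, 3], "twist": 0.125},
  ],
)

```text
clock: 45.57
tool_pos: [0.5207, -0.1601, 0.2386]
tool_rot: [0.001, 0.77, 0.638, 0.002]
ft_force: [0.4, 0.5, -2.7]
width: 0.0365
grip_force: 60.5
```

Emit:
move_arm(
  motion=[
    {"claw": -1, "delta_pos": [0, 0, 2], "twist": 0},
    {"claw": -1, "delta_pos": [0, 0, 4], "twist": 0},
    {"claw": -1, "delta_pos": [0, 0, 6], "twist": 0},
    {"claw": -1, "delta_pos": [0, 0, 7.5], "twist": 0},
    {"claw": -1, "delta_pos": [0, 0, 8.5], "twist": 0},
    {"claw": -1, "delta_pos": [0, 0, 9], "twist": 0},
    {"claw": -1, "delta_pos": [0, 0, 9], "twist": 0},
    {"claw": -1, "delta_pos": [0, 0, 9], "twist": 0},
  ],
)

```text
clock: 46.23
tool_pos: [0.5193, -0.1611, 0.1481]
tool_rot: [-0.0, 0.771, 0.637, 0.0]
ft_force: [-0.5, -0.0, -3.0]
width: 0.0363
grip_force: 60.5
```

```bash
python3 -c "
from h import *
plan(.5175,-.1645,.1221,-11)"
```

```text
t 46.23 pos [ 0.5193 -0.1611  0.1481] yaw -10.8 F [-0.4541 -0.0096 -2.9668] w 0.0363 j7 0.41
delta [-0.37 -0.11  2.6 ] n 0.6 twist 0.003
```

Emit:
move_arm(
  motion=[
    {"claw": -1, "delta_pos": [-0.35, -0.1, 0.6], "twist": 0},
    {"claw": -1, "delta_pos": [-0.35, -0.1, 1.2], "twist": 0},
    {"claw": -1, "delta_pos": [-0.35, -0.1, 1.7], "twist": 0},
    {"claw": -1, "delta_pos": [-0.35, -0.1, 2], "twist": 0},
    {"claw": -1, "delta_pos": [-0.35, -0.1, 2.2], "twist": 0},
    {"claw": -1, "delta_pos": [-0.35, -0.1, 2.3], "twist": 0},
    {"claw": -1, "delta_pos": [-0.35, -0.1, 2.3], "twist": 0},
    {"claw": -1, "delta_pos": [-0.35, -0.1, 2.3], "twist": 0},
  ],
)

```text
clock: 46.9
tool_pos: [0.5174, -0.1652, 0.1251]
tool_rot: [0.0, 0.771, 0.637, 0.0]
ft_force: [-0.1, -1.0, -1.6]
width: 0.0367
grip_force: 60.5
```

Emit:
move_arm(
  motion=[
    {"claw": -1, "delta_pos": [0, 0, 0.08], "twist": 0},
    {"claw": -1, "delta_pos": [0, 0, 0.14], "twist": 0},
    {"claw": -1, "delta_pos": [0, 0, 0.2], "twist": 0},
    {"claw": -1, "delta_pos": [0, 0, 0.25], "twist": 0},
    {"claw": -1, "delta_pos": [0, 0, 0.25], "twist": 0},
    {"claw": -1, "delta_pos": [0, 0, 0.25], "twist": 0},
    {"claw": -1, "delta_pos": [0, 0, 0.25], "twist": 0},
    {"claw": -1, "delta_pos": [0, 0, 0.25], "twist": 0},
  ],
)

```text
clock: 47.57
tool_pos: [0.5173, -0.1652, 0.1226]
tool_rot: [0.0, 0.771, 0.637, 0.0]
ft_force: [0.2, 0.1, -1.9]
width: 0.0363
grip_force: 60.5
```

Emit:
move_arm(
  motion=[
    {"claw": -1, "delta_pos": [0, 0, 0.05], "twist": 0},
    {"claw": -1, "delta_pos": [0, 0, 0.1], "twist": 0},
    {"claw": -1, "delta_pos": [0, 0, 0.12], "twist": 0},
    {"claw": -1, "delta_pos": [0, 0, 0.12], "twist": 0},
    {"claw": -1, "delta_pos": [0, 0, 0.12], "twist": 0},
    {"claw": -1, "delta_pos": [0, 0, 0.12], "twist": 0},
    {"claw": -1, "delta_pos": [0, 0, 0.12], "twist": 0},
    {"claw": -1, "delta_pos": [0, 0, 0.12], "twist": 0},
  ],
)

```text
clock: 48.23
tool_pos: [0.5174, -0.1653, 0.1222]
tool_rot: [0.0, 0.771, 0.637, 0.0]
ft_force: [-1.4, 0.6, 5.4]
width: 0.0364
grip_force: 61.3
```

Emit:
move_arm(
  motion=[
    {"claw": 1, "delta_pos": [0, 0, 0], "twist": 0},
    {"claw": 1, "delta_pos": [0, 0, 0], "twist": 0},
    {"claw": 1, "delta_pos": [0, 0, 0], "twist": 0},
    {"claw": 1, "delta_pos": [0, 0, 0], "twist": 0},
    {"claw": 1, "delta_pos": [0, 0, 0], "twist": 0},
    {"claw": 1, "delta_pos": [0, 0, -1.5], "twist": 0},
    {"claw": 1, "delta_pos": [0, 0, -5], "twist": 0},
    {"claw": 1, "delta_pos": [0, 0, -9], "twist": 0},
  ],
)

```text
clock: 48.9
tool_pos: [0.5154, -0.1645, 0.2104]
tool_rot: [-0.002, 0.771, 0.637, -0.002]
ft_force: [1.2, 0.8, 0.1]
width: 0.0852
grip_force: 0.0
```

Emit:
move_arm(
  motion=[
    {"claw": 1, "delta_pos": [0, 0, -2], "twist": 0},
    {"claw": 1, "delta_pos": [4, -0.5, -4], "twist": 0},
    {"claw": 1, "delta_pos": [8, -1, -4], "twist": 0},
    {"claw": 1, "delta_pos": [12, -1.5, -4], "twist": 0},
    {"claw": 1, "delta_pos": [16, -2, -4], "twist": 0},
    {"claw": 1, "delta_pos": [20, -2.5, -4], "twist": 0},
    {"claw": 1, "delta_pos": [24, -3, -4], "twist": 0},
    {"claw": 1, "delta_pos": [28, -3.5, -4], "twist": 0},
  ],
)

```text
clock: 49.57
tool_pos: [0.5355, 0.1184, 0.2514]
tool_rot: [-0.0, 0.771, 0.637, 0.0]
ft_force: [1.1, -0.2, -0.3]
width: 0.0853
grip_force: 0.0
```

Emit:
move_arm(
  motion=[
    {"claw": 1, "delta_pos": [4, 0, 0], "twist": 0},
    {"claw": 1, "delta_pos": [8, 0, 0], "twist": 0},
    {"claw": 1, "delta_pos": [12, 0, 0], "twist": 0},
    {"claw": 1, "delta_pos": [15, 0, 0], "twist": 0},
    {"claw": 1, "delta_pos": [16, 0, 0], "twist": 0},
    {"claw": 1, "delta_pos": [16, 0, 0], "twist": 0},
    {"claw": 1, "delta_pos": [16, 0, 0], "twist": 0},
    {"claw": 1, "delta_pos": [16, 0, 0], "twist": 0},
  ],
)

```text
clock: 50.23
tool_pos: [0.566, 0.2705, 0.2513]
tool_rot: [0.001, 0.772, 0.636, -0.001]
ft_force: [-0.7, -1.1, 0.1]
width: 0.0854
grip_force: 0.0
```

```bash
python3 -c "
from h import *
plan(.5175,-.1645,.1221,-11)
a=viewer.camera('top');b=viewer.camera('scene')
f=lambda i:cv2.resize(i[:,:,::-1],None,fx=4,fy=4,interpolation=2)
o=cv2.imread('pics/top0.png')[:,:,::-1]
cv2.imwrite('pics/end.png',np.vstack([np.hstack([f(a[215:275,270:350]),f(o[215:275,270:350])]),f(b[130:220,130:290])]))"
```

```text
t 50.23 pos [0.566  0.2705 0.2513] yaw -11.1 F [-0.6922 -1.0584  0.061 ] w 0.0854 j7 -0.45
delta [-43.6   3.6  13. ] n 10.9 twist -0.001
```

View pics/end.png

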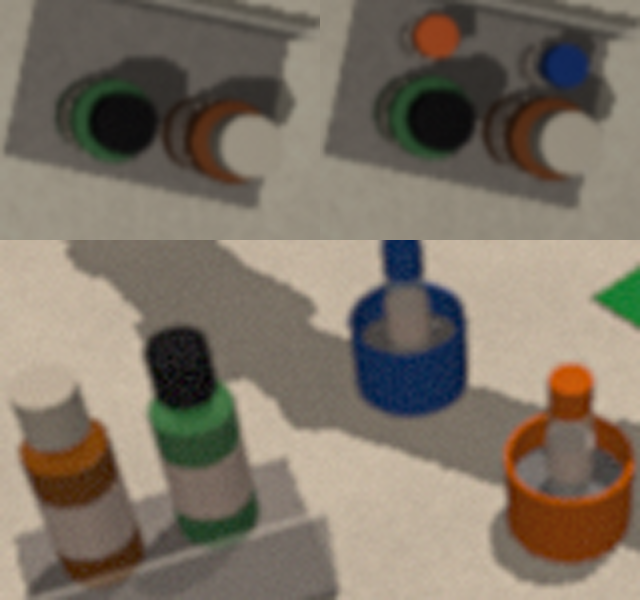

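Caps now sit at crop (121,123) and (249,146), against (121,120) and (249,144) at the start, so each jar is within about 2 mm of its place. Both vials stand upright in their pots. Handing in.

```bash
python3 -c "
from bench import manip
print(manip.job_done())"
```

```text
the job is handed in; nothing more can be done
None
```

The job is handed in, with no verdict returned: both vials stand upright in the pots of their colour, both jars are back within about 2 mm of where they started, and it took about 50 s of the 144 s allowed.

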